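Pin a cleaver and lay straightedge and square to it

TASK

Pin the reground cleaver down on its setting-up plate by threading the rings fully home over the post that comes up through its blade: the wide collar first, then every spacer ring on the bench, then the tall collar on top. Then lay the straightedge flat on the plate, flush along the cleaver's cutting edge and about centred on it, and last lay the try square with its wooden stock flat on the plate and flush against the toe (the end of the blade away from the handle), its thin steel blade reaching over the cleaver's face just inside the cutting edge. Leave the cleaver in its place and do not disturb the other things on the bench.

Things in the scene. Friction and masses are not known exactly. Their poses are not given: they have to be found in the camera images.
- jig: Fixed setting-up plate, dark steel, 225 mm (its x) by 260 mm (y), 12 mm thick; origin at the centre of its underside, on the bench; z up. An upright post (see post_top) and a low fence (along y, 10 mm high, 14 mm thick, its face at x = 78.7 mm) stand on it. The cleaver lies on it, spine by the fence.
- post_top (a point): The tip of the upright steel post fixed on the plate: diameter 16 mm, top 5 mm tapered, tip 71 mm above the plate's top face (66 mm above the cleaver's face). It passes through a 20 mm hole in the cleaver's blade. Axes as the plate's.
- cleaver: Cleaver flat on the plate, 0.75 kg, loose but located by post and fence: blade 100 x 170 mm, 5 mm thick. Origin under the middle of its straight cutting edge, at the plate's top face; x from edge to spine (blade x = 0 to 100), y along the edge to the toe (blade y = -85 to 85, toe at 85), z up. Black handle from y = -85 to -197, x = 59 to 89, top 17 above the plate. Post at x = 60, y = 15.
- collar: The wide collar, goes on first. A flat plain steel ring, outer diameter 56 mm, 12 mm high, through hole 20 mm; origin at its centre (mid-height, on its axis), z is its axis. Same either way up. 0.17 kg.
- spacer0: A spacer ring (2 to 4 of them are there). A flat plain steel ring, outer diameter 44 mm, 10 mm high, through hole 20 mm; origin at its centre (mid-height, on its axis), z is its axis. Same either way up. 0.09 kg.
- spacer1: A spacer ring (2 to 4 of them are there). A flat plain steel ring, outer diameter 44 mm, 10 mm high, through hole 20 mm; origin at its centre (mid-height, on its axis), z is its axis. Same either way up. 0.09 kg.
- spacer2: A spacer ring (2 to 4 of them are there). A flat plain steel ring, outer diameter 44 mm, 10 mm high, through hole 20 mm; origin at its centre (mid-height, on its axis), z is its axis. Same either way up. 0.09 kg.
- spacer3: A spacer ring (2 to 4 of them are there). A flat plain steel ring, outer diameter 44 mm, 10 mm high, through hole 20 mm; origin at its centre (mid-height, on its axis), z is its axis. Same either way up. 0.09 kg.
- cap: The tall collar, goes on last. A flat plain steel ring, outer diameter 36 mm, 28 mm high, through hole 20 mm; origin at its centre (mid-height, on its axis), z is its axis. Same either way up. 0.15 kg.
- straightedge: Steel straightedge: flat bar 200 mm long (its y), 32 mm wide (its x), 8 mm thick, with an aluminium grip rib on top along its middle, 14 mm wide (x), 70 mm long (y), its top 34 mm above the underside. Origin at the centre of the underside, z up; about 0.38 kg. Both long faces (x = -16 and +16 mm) are true; either may be used.
- se_a (a point): Point on the straightedge's underside, on its centre line, 95 mm from the centre towards its +y end.
- se_b (a point): Point on the straightedge's underside, on its centre line, 95 mm from the centre towards its -y end.
- square: Try square lying flat, 0.3 kg: dark wooden stock 80 (its x) x 20 (y) mm, 28 mm high; origin at the centre of the stock's underside, z up. Its contact face is y = -10 mm. A thin steel blade 18 mm wide, 3 mm thick, sticks out of that face 85 mm to -y at the stock's -x end (x = -40 to -22 mm), its underside 8 mm above the stock's, so it passes over the 5 mm cleaver.
- sq_a (a point): Point on the lower edge of the stock's contact face, at the end where the blade is (x = -38, y = -10, z = 0 mm of the square).
- sq_b (a point): Point on the lower edge of the stock's contact face, at the other end (x = +38, y = -10, z = 0 mm of the square).
- whetstone: Bystander: a whetstone 46 x 120 mm, 26 mm high, long along its y. Leave alone.
- oil: Bystander: a bottle, diameter 48 mm, 120 mm high. Leave alone.
- knife: Bystander: a knife lying flat, 260 mm long along its y, 22 mm high; wooden handle to -y. Leave alone.
- glass: Bystander: a drinking glass, diameter 64 mm, 85 mm high. Leave alone.
- brush: Bystander: a brush lying along its x. Leave alone.
Things that resemble listed ones, but are neither listed nor needed, are in the scene too. What is shaped like the spacer1 but green or red is not meant.

How it is judged:
By the outcome, as a careful person would: the job done as asked, in the order asked, and still so for the second after the job is handed in, with the robot touching nothing.
Of spacer0, spacer1, spacer2, spacer3 only 2 to 4 are there at a start; the rules pass over those that are not, and their reading is None.
At some moment in a run one of straightedge, square may be knocked a few centimetres aside while the robot is not near it.
Once in a run the grip may slacken for a moment while it holds something.
It also fails if it takes over 210 s, if anything falls off the work surface, if the arm or the gripper's body presses on something with over 40 N, if the wrist force passes 120 N, or if a joint passes its speed limit or range.

ROBOT

A 7-joint arm with a two-finger parallel gripper is mounted at the origin on the work surface. World frame = base frame: x ahead of the robot, y to its left, z up, the work surface at z = 0. Lengths are in mm, angles in rad, forces in N, time in s.
With the tool pointing down it reaches from about 425 to 975 mm from the base axis. Payload 16.7 kg.
Tool frame: the origin (TCP) lies midway between the tips of the shut fingers; the grasp point (between the pads) lies 19 mm behind it (bot.grasp_offset is the distance from the TCP to the grasp point, in mm); z points along the fingers, y is the line along which they close (so a half turn about z gives the same grasp; the last joint's range is limited). The gripper opens to 85 mm and grips with 20 to 120 N. Pads are 22 mm wide; open, the fingers measure 114 mm over their backs; the gripper's body (76 mm by 85 mm) begins 54 mm behind the grasp point. The pads swing forward as they close: fully open they stand 13 mm farther back than shut.
Start: joints at [-1.46, 0.426, 0.074, 1.606, -0.034, 1.111, -0.067], TCP at [174.058, 652.135, 231.302] pointing down, gripper open.
Joint ranges: [-2.85, 2.85], [-0.5, 2.14], [-1.23, 1.37], [0.21, 2.46], [-1.02, 4.16], [0.16, 2.05], [-2.73, 2.73]. Speed limits (rad/s): [1.89, 1.89, 2.39, 2.39, 3.01, 3.01, 3.01].

INTERFACE

Orientations are given as a 3x3 rotation matrix whose columns are the frame's x, y, z axes.
In Python, from cell import bot gives the robot as it stands. The module is installed in compiled form; this text tells all that it offers.
- The arm moves only by the tool send_rows, never from a script. Its argument "increments" is a list that holds one entry, the list of rows, each a list of 7 numbers: the shift along the tool's x, y, z in units of 0.15 m (1.0 is 0.15 m), then the turn, a rotation vector about the tool's x, y, z in units of 90 degrees (1.0 is 90 degrees), then the closure in counts, from 0 (fully open) to 255 (shut). In form: [[[tx, ty, tz, ax, ay, az, claw], ...]]. A call has 1 to 10 rows; each row is the pose to reach, as a shift and turn from the pose commanded when the call began, along the tool's axes at that moment; what a row does not reach only later rows make up. A row lasts 1/12 s, in which the tool goes at most 41.7 mm and 7.16 degrees, less where a joint would pass 70% of its speed; a pose out of reach is approached as far as the arm can. A call with a number of a shift or a turn outside -1 to 1 is refused whole. A call with a gripper value outside its range is refused whole. The fingers move at their own pace and stop on an object; the grip force is fixed at half the most. Time passes only in rows, so rows that repeat a pose let the fingers close. It gives the time, the measured TCP pose, the force, the opening and the grip force at its end, in the units of the state.
- bot.get_state(): the state, without advancing time (a new reading comes with each control period).
- bot.read_camera(name): name is "scene" or "top" or "wrist"; returns the picture (420x560x3 uint8, blue, green, red); there is no depth.
- bot.camera_model(name): a dict with "vertical_fov" (degrees; the focal length in pixels is half the picture's height over the tangent of half this angle, whatever the lens; pixels are square), "cx", "cy" (the principal point, pixels), "extrinsics" (4x4, takes a point from world to camera coordinates). Camera axes: x right, y down, z forward; pixel columns grow to the right and rows downward; lengths in mm; the calibration is good to about 2 mm. A picture is of the moment at which its call begins: read the wrist's pose just before it. camera_model takes no time and is no camera call; for the wrist camera it gives the pose at the moment of the call.
- bot.finish_job(): hands the job in; it is judged then, once.
The state is a dict: "t": time; "joint_positions": joint angles; "joint_vel": joint speeds; "tau": joint torques, N m; "eef_pos": TCP position; "tcp_rot": TCP orientation; "contact_force": force on the tool from outside, world axes, zero at the start; "wrist_torque": the same for the moment, N m; "grip_width": opening from 0.0 (shut) to 1.0 (fully open); "grip_force": force on a finger pad.
Only numpy, scipy, OpenCV 4.12 (cv2) and the standard library are available. Lean on these libraries where they do the work, as an engineer would, in place of code of your own. Each camera call takes 0.05 s, during which the arm holds its last target. There are 200 camera calls.

## Working session

There is one attempt and no reset: what is moved stays moved. The work goes in short steps, Python scripts to look and compute and a tool call to move; the robot and the scene stay as the last step left them, time stands still between calls to the robot, and variables do not carry over. Pictures are saved under pics/ and viewed, at most 14 in all, crops included, and the job is handed in when it is done.

Besides the shell and the picture viewer there is one more tool, called after "Request:" as name(argument=value, ...), one argument or row to a line, values as JSON. send_rows: Moves the arm, as the interface text tells. Shifts and turns lie within -1 to 1; 1 stands for 0.15 m of shift or 90 degrees of turn. Its arguments: {"type":"object","properties":{"increments":{"type":"array","items":{"type":"array","items":{"type":"array","items":{"type":"number"}}}}},"required":["increments"]}

```bash
ls; mkdir -p pics; cat > h.py <<'E'
import numpy as np, cv2
from cell import bot
def cam(n):
    m=bot.camera_model(n); im=bot.read_camera(n)
    return im,m
def f(m): return 210/np.tan(np.radians(m["vertical_fov"])/2)
def ray(m,u,v,z):
    E=np.array(m["extrinsics"]); R=E[:3,:3]; t=E[:3,3]; c=-R.T@t
    d=R.T@np.array([(u-m["cx"])/f(m),(v-m["cy"])/f(m),1.0])
    return c+d*(z-c[2])/d[2]
def proj(m,p):
    E=np.array(m["extrinsics"]); q=E[:3,:3]@np.array(p,float)+E[:3,3]
    return q[:2]/q[2]*f(m)+[m["cx"],m["cy"]]
E
python3 - <<'E'
from h import *
s=bot.get_state()
print(s)
for n in("scene","top","wrist"):
    im,m=cam(n);cv2.imwrite(f"pics/{n}0.png",im);np.save(n+"0.npy",m,allow_pickle=True);print(n,m)
E
```

```text
pics
{'t': 0.0, 'joint_positions': array([-1.45946095,  0.42669457,  0.0738805 ,  1.60660694, -0.0341419 ,
        1.1107907 , -0.06713345]), 'joint_vel': array([ 0.00046548,  0.0007894 ,  0.0003178 , -0.0010723 , -0.00084982,
       -0.00054286,  0.00042795]), 'tau': array([ 1.88091667e-04, -9.49826217e+01,  3.76161084e+00, -4.63527775e+01,
        1.94255495e-02,  9.72636917e-03, -4.03566128e-05]), 'eef_pos': array([174.00377596, 651.76999244, 230.63647164]), 'tcp_rot': array([[-9.66146336e-01,  2.57994556e-01, -2.57757815e-04],
       [ 2.57994677e-01,  9.66145578e-01, -1.21228312e-03],
       [-6.37308719e-05, -1.23774303e-03, -9.99999232e-01]]), 'contact_force': array([ 0.07195159, -0.12280379,  0.84944281]), 'wrist_torque': array([ 0.04744968, -0.00949459,  0.00139187]), 'grip_force': 0.0, 'grip_width': 1.0021481534017607}
scene {'vertical_fov': 56.942679476895314, 'cx': 281.2731695989537, 'cy': 203.41147738874332, 'extrinsics': array([[-6.40652948e-01,  7.67670202e-01,  1.56926999e-02,
         2.84371176e+02],
       [ 4.04429982e-01,  3.54745663e-01, -8.42966134e-01,
       
[... 384 characters left out ...]
  [-9.97095748e-01, -2.29119709e-03, -7.61237118e-02,
         5.39374477e+02],
       [ 7.61267819e-02, -1.28381551e-03, -9.97097320e-01,
         1.54836722e+03],
       [ 0.00000000e+00,  0.00000000e+00,  0.00000000e+00,
         1.00000000e+00]])}
wrist {'vertical_fov': 62.474011425270135, 'cx': 281.0587024235121, 'cy': 215.0247826210021, 'extrinsics': array([[ 2.57521349e-01,  9.66269465e-01, -2.46493801e-03,
        -6.73986212e+02],
       [ 9.31379213e-01, -2.47541762e-01,  2.66937891e-01,
        -3.52062052e+01],
       [ 2.57323758e-01, -7.10379977e-02, -9.63710582e-01,
         3.77970370e+02],
       [ 0.00000000e+00,  0.00000000e+00,  0.00000000e+00,
         1.00000000e+00]])}
```

View pics/top0.png

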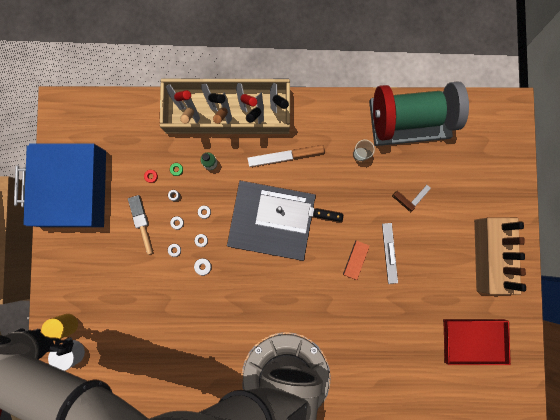

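View pics/scene0.png

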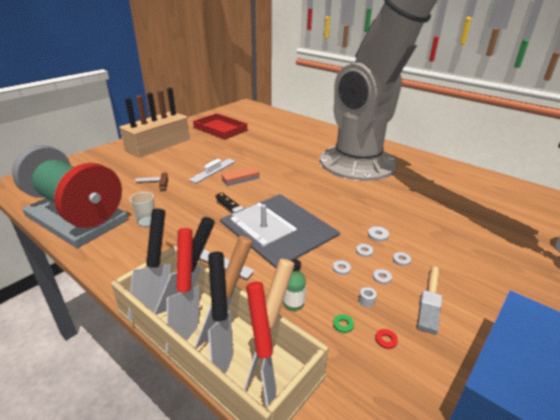

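The top view shows the rings: wide collar (202,267); spacers (204,212), (177,223), (201,240), (174,250); tall collar (173,196). Decoys: red ring (150,176) and green ring (176,169). The straightedge is at (390,253) and the real square at (410,198). The brush (140,222), knife (287,157), stone (356,259), glass and bottle stay put. Next I measure.

```bash
python3 - <<'E'
from h import *
im=cv2.imread("pics/top0.png"); m=np.load("top0.npy",allow_pickle=True).item()
hsv=cv2.cvtColor(im,cv2.COLOR_BGR2HSV)
mask=((hsv[...,1]<70)&(hsv[...,2]>110)).astype(np.uint8)*255
mask[:140]=0;mask[290:]=0;mask[:,:120]=0;mask[:,440:]=0
cs,_=cv2.findContours(mask,cv2.RETR_EXTERNAL,cv2.CHAIN_APPROX_NONE)
for c in cs:
    a=cv2.contourArea(c)
    if a<15: continue
    r=cv2.minAreaRect(c); M=cv2.moments(c); u,v=M['m10']/M['m00'],M['m01']/M['m00']
    print(np.round([u,v],1),"a",a,"rect",np.round(r[1],1),round(r[2]),"w z10",np.round(ray(m,u,v,10)[:2]), "w z17", np.round(ray(m,*r[0],17)[:2]))
# jig dark
d=((hsv[...,2]<95)&(hsv[...,1]<90)).astype(np.uint8)*255
d[:175]=0;d[265:]=0;d[:,:220]=0;d[:,322:]=0
d=cv2.morphologyEx(d,cv2.MORPH_OPEN,np.ones((3,3)))
cs,_=cv2.findContours(d,cv2.RETR_EXTERNAL,cv2.CHAIN_APPROX_NONE)
c=max(cs,key=cv2.contourArea);r=cv2.minAreaRect(c);b=cv2.boxPoints(r)
print("jig",r,[np.round(ray(m,*p,12)[:2]) for p in b])
cv2.imwrite("pics/c1.png",np.hstack([cv2.resize(im[140:290,125:325],None,fx=4,fy=4,interpolation=2)]))
cv2.imwrite("pics/c2.png",cv2.resize(im[150:300,330:450],None,fx=4,fy=4,interpolation=2))
E
```

```text
[202.  266.5] a 202.0 rect [16.3 16.3] 45 w z10 [361. 275.] w z17 [361. 274.]
[173.7 249.8] a 114.5 rect [12. 12.] 90 w z10 [416. 370.] w z17 [415. 367.]
[200.5 240. ] a 114.0 rect [12. 12.] 90 w z10 [448. 281.] w z17 [448. 282.]
[389.6 253. ] a 505.0 rect [60.4  9.5] 84 w z10 [ 407. -346.] w z17 [ 407. -345.]
[176.3 222.4] a 116.5 rect [12.  12.7] 45 w z10 [507. 363.] w z17 [507. 361.]
[203.6 211.6] a 110.5 rect [12. 11.] 90 w z10 [543. 272.] w z17 [541. 272.]
[136.9 211.4] a 310.5 rect [30.8 12.2] 74 w z10 [543. 495.] w z17 [544. 494.]
[283.1 211.6] a 1756.0 rect [55.2 35.7] 11 w z10 [544.   7.] w z17 [542.   2.]
[172.6 194.7] a 73.0 rect [10.  9.] 90 w z10 [599. 377.] w z17 [598. 376.]
[420.4 195.1] a 111.5 rect [ 5.6 23.6] 41 w z10 [ 600. -453.] w z17 [ 599. -451.]
[269.9 158. ] a 361.5 rect [ 9.2 44.4] 81 w z10 [724.  52.] w z17 [723.  52.]
[360.1 153.5] a 111.5 rect [14.5 11.5] 7 w z10 [ 741. -252.] w z17 [ 739. -255.]
jig ((268.9471435546875, 232.6150665283203), (77.27831268310547, 41.649200439453125), 10.619657516479492) [array([429., 192.]), array([565., 168.]), array([518., -85.]), array([382., -59.])]
```

View pics/c1.png

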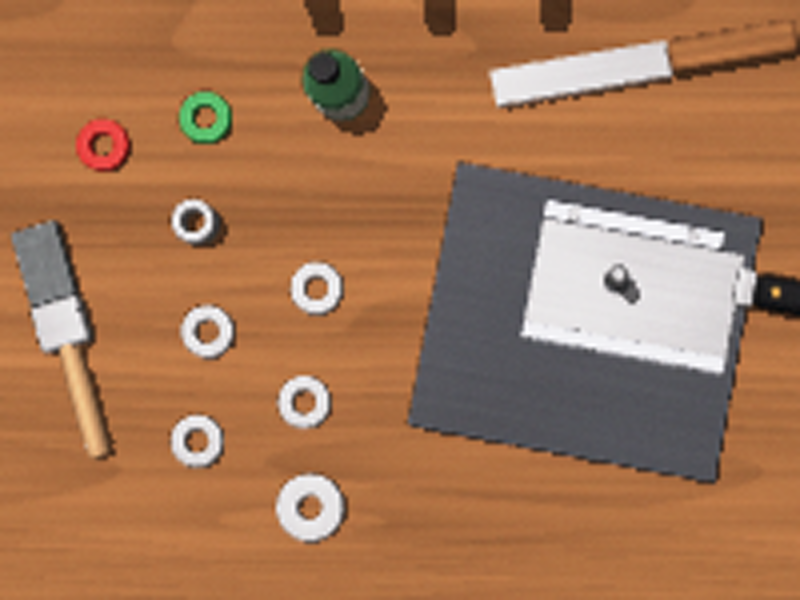

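View pics/wrist0.png

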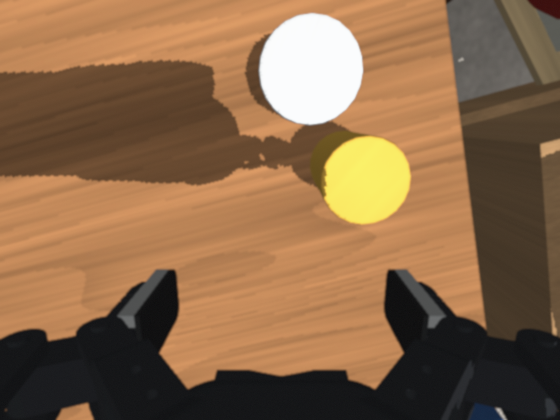

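Crop check: the five white rings (one visibly larger), the tall white collar and the post are clear, and red and green are excluded. I'll start towards the rings, aligning the tool with the world axes.

Request:
send_rows(
  increments=[
    [[-0.93, -0.65, -0.5, 0, 0, -0.167, 0], [-0.93, -0.65, -0.5, 0, 0, -0.167, 0], [-0.93, -0.65, -0.5, 0, 0, -0.167, 0], [-0.93, -0.65, -0.5, 0, 0, -0.167, 0], [-0.93, -0.65, -0.5, 0, 0, -0.167, 0], [-0.93, -0.65, -0.5, 0, 0, -0.167, 0]],
  ],
)

```text
t: 0.65
eef_pos: [288.1, 518.9, 308.8]
tcp_rot: [[-1.0, 0.005, 0.002], [0.005, 1.0, 0.002], [-0.002, 0.002, -1.0]]
contact_force: [-0.3, 1.3, -0.0]
grip_width: 0.999
grip_force: 0.0
```

Request:
send_rows(
  increments=[
    [[-0.8, -0.9, 0.0, 0, 0, 0, 0], [-0.8, -0.9, 0.0, 0, 0, 0, 0], [-0.8, -0.9, 0.0, 0, 0, 0, 0], [-0.8, -0.9, 0.0, 0, 0, 0, 0], [-0.8, -0.9, 0.0, 0, 0, 0, 0], [-0.8, -0.9, 0.0, 0, 0, 0, 0], [-0.8, -0.9, 0.0, 0, 0, 0, 0]],
  ],
)

```text
t: 1.23
eef_pos: [404.1, 386.8, 306.1]
tcp_rot: [[-1.0, -0.0, -0.0], [-0.0, 1.0, -0.0], [0.0, -0.0, -1.0]]
contact_force: [-0.8, -0.4, -0.1]
grip_width: 0.999
grip_force: 0.0
```

```bash
python3 - <<'E'
from h import *
s=bot.get_state();print(s['t'],s['eef_pos'],s['joint_positions'].round(2))
im,m=cam("wrist");cv2.imwrite("pics/w1.png",im);np.save("w1.npy",m,allow_pickle=True)
hsv=cv2.cvtColor(im,cv2.COLOR_BGR2HSV)
mask=((hsv[...,1]<60)&(hsv[...,2]>110)).astype(np.uint8)*255
cs,h=cv2.findContours(mask,cv2.RETR_CCOMP,cv2.CHAIN_APPROX_NONE)
for c in cs:
    if cv2.contourArea(c)<60: continue
    (u,v),(a,b),t=cv2.fitEllipse(c)
    print(np.round([u,v,a,b],1),[np.round(ray(m,u,v,z)[:2],1) for z in(10,12,28)])
E
```

```text
1.2333 [404.09268051 386.80507257 306.08566645] [-1.04  0.17  0.18  1.78 -0.03  1.19  0.73]
[192.7 374.5  19.9  30. ] [array([706.4, 253.6]), array([704.8, 254.2]), array([691.2, 259.1])]
[433.4 320.1   7.7  13. ] [array([613.3, 604.2]), array([612.1, 603.2]), array([602. , 595.3])]
[128.6 320.1   7.7  13. ] [array([613.9, 168.1]), array([612.6, 169.1]), array([602.5, 177.1])]
[272.4 314.7  23.2  25.6] [array([605. , 374.1]), array([603.8, 374.2]), array([594. , 374.6])]
[272.5 315.5  11.2  13.2] [array([606.3, 374.2]), array([605. , 374.3]), array([595.2, 374.7])]
[ 95.8 294.3  23.2  59.1] [array([573.1, 126.9]), array([572. , 128.1]), array([563.4, 137.6])]
[116.  280.6   6.6  21.9] [array([552.1, 158. ]), array([551.1, 159. ]), array([543.3, 167.4])]
[200.  272.7  29.1  31. ] [array([540.1, 275. ]), array([539.1, 275.5]), array([531.7, 279.6])]
[200.1 273.   12.6  14.2] [array([540.5, 275. ]), array([539.5, 275.5]), array([532.1, 279.6])]
[359.6 272.6  32.9  86.7] [array([539.7, 494.2]), array([538.8, 493.7]), array([531.3, 489.7])]
[ 34.9 281.2  74.2  99.2] [array([553.1,  45.4]), array([552.1,  47. ]), array([544.2,  59.5])]
[264.8 247.9  30.4  31.8] [array([503.7, 364.5]), array([503. , 364.6]), array([496.9, 365.4])]
[265.  247.9  13.1  14.4] [array([503.7, 364.6]), array([502.9, 364.7]), array([496.8, 365.6])]
[202.4 206.   31.7  33.5] [array([445.6, 283.9]), array([445.1, 284.3]), array([441.1, 288.1])]
[202.5 206.   13.8  15.5] [array([445.7, 284. ]), array([445.2, 284.5]), array([441.2, 288.3])]
[269.5 181.5  33.   33.8] [array([413.4, 371.5]), array([413.1, 371.6]), array([410.3, 372.1])]
[269.4 181.6  14.8  15.3] [array([413.5, 371.5]), array([413.2, 371.5]), array([410.4, 372.1])]
[192.1 138.5  42.1  46.5] [array([359.8, 276.3]), array([359.7, 276.8]), array([358.8, 280.9])]
[191.9 138.7  17.1  18.4] [array([359.9, 276. ]), array([359.8, 276.5]), array([359. , 280.6])]
```

View pics/w1.png

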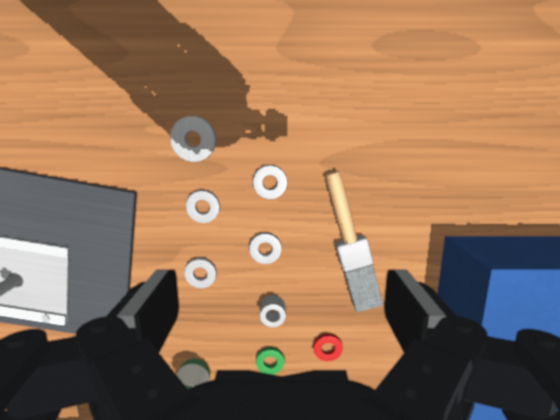

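The wrist view shows the collar at (192,138), half in shadow. Spacers are at (270,182), (202,206), (265,248) and (200,273), the cap at (272,315), and the green and red rings below. I'll hover over the collar.

Request:
send_rows(
  increments=[
    [[0.29, -0.74, 0.6, 0, 0, 0, 30], [0.29, -0.74, 1.0, 0, 0, 0, 30], [0.29, -0.74, 1.0, 0, 0, 0, 30], [0.29, -0.74, 1.0, 0, 0, 0, 30], [0.29, -0.74, 1.0, 0, 0, 0, 30], [0.29, -0.74, 1.0, 0, 0, 0, 30], [0.29, -0.74, 1.0, 0, 0, 0, 30], [0.29, -0.74, 1.0, 0, 0, 0, 30]],
  ],
)

```text
t: 1.95
eef_pos: [360.6, 277.8, 156.9]
tcp_rot: [[-1.0, -0.003, 0.001], [-0.003, 1.0, 0.001], [-0.001, 0.001, -1.0]]
contact_force: [-0.0, 0.7, 0.7]
grip_width: 0.883
grip_force: 0.0
```

```bash
cat >> h.py <<'E'
def rings(z,amin=150,val=100,show=None):
    "bright ring-like contours in the wrist view -> world at height z"
    s=bot.get_state(); im,m=cam("wrist")
    if show: cv2.imwrite(show,im)
    print("t",round(s['t'],2),"tcp",s['eef_pos'].round(1),"w",round(s['grip_width'],3),"F",s['contact_force'].round(1))
    hsv=cv2.cvtColor(im,cv2.COLOR_BGR2HSV)
    mask=((hsv[...,1]<70)&(hsv[...,2]>val)).astype(np.uint8)*255
    cs,h=cv2.findContours(mask,cv2.RETR_CCOMP,cv2.CHAIN_APPROX_NONE)
    for c,hh in zip(cs,h[0]):
        if cv2.contourArea(c)<amin or len(c)<6: continue
        (u,v),(a,b),t=cv2.fitEllipse(c)
        if b>1.35*a: continue
        p=ray(m,u,v,z)
        print("hole" if hh[3]>=0 else "outer",np.round([u,v,a,b],1),"world",p[:2].round(1),"d",(p-s['eef_pos'])[:2].round(1))
    return im,m,s
E
python3 - <<'E'
from h import *
rings(12)
E
```

```text
t 1.95 tcp [360.6 277.8 156.9] w 0.883 F [-0.   0.7  0.7]
outer [367.3 345.8  38.3  40. ] world [502.3 360.7] d [141.7  82.9]
hole [369.7 345.4  16.8  19.1] world [501.8 362.9] d [141.3  85.2]
outer [286.7 290.1  43.4  46.5] world [443.7 283. ] d [83.1  5.2]
hole [286.7 290.4  18.6  20.6] world [444. 283.] d [83.4  5.2]
outer [384.7 256.7  42.3  47. ] world [410.6 369.7] d [50.  91.9]
outer [279.9 199.   64.   64.4] world [358.6 276.5] d [-2.  -1.2]
hole [279.9 199.1  20.7  22.8] world [358.7 276.5] d [-1.9 -1.3]
```

Request:
send_rows(
  increments=[
    [[0.01, -0.01, 0.3, 0, 0, 0, 30], [0.01, -0.01, 0.55, 0, 0, 0, 30], [0.01, -0.01, 0.75, 0, 0, 0, 30], [0.01, -0.01, 0.9, 0, 0, 0, 30], [0.01, -0.01, 1.0, 0, 0, 0, 30], [0.01, -0.01, 1.0, 0, 0, 0, 30], [0.01, -0.01, 1.0, 0, 0, 0, 30]],
  ],
)

```text
t: 2.58
eef_pos: [359.3, 275.4, 6.5]
tcp_rot: [[-1.0, -0.002, -0.0], [-0.002, 1.0, -0.0], [0.0, -0.0, -1.0]]
contact_force: [0.5, -0.3, 0.4]
grip_width: 0.883
grip_force: 0.0
```

Request:
send_rows(
  increments=[
    [[0, 0, 0.03, 0, 0, 0, 30], [0, 0, 0.055, 0, 0, 0, 30], [0, 0, 0.055, 0, 0, 0, 30], [0, 0, 0.055, 0, 0, 0, 140], [0, 0, 0.055, 0, 0, 0, 140], [0, 0, 0.055, 0, 0, 0, 140], [0, 0, 0.055, 0, 0, 0, 140]],
  ],
)

```text
t: 3.17
eef_pos: [359.4, 275.0, -0.8]
tcp_rot: [[-1.0, -0.001, 0.001], [-0.001, 1.0, 0.001], [-0.001, 0.001, -1.0]]
contact_force: [-4.9, -1.8, 25.4]
grip_width: 0.624
grip_force: 57.9
```

```bash
python3 - <<'E'
from h import *
im,m,s=rings(12,show="pics/w2.png")
print(s['grip_force'],s['joint_positions'].round(2))
E
```

```text
t 3.17 tcp [359.4 275.   -0.8] w 0.624 F [-4.9 -1.8 25.4]
outer [281.1 284.1 127.2 130.3] world [356.9 274.8] d [-2.5 -0.2]
hole [280.9 283.5  32.8  44. ] world [356.6 274.7] d [-2.8 -0.2]
57.90114529430866 [-0.91  0.45  0.14  2.27 -0.14  0.43  0.91]
```

View pics/w2.png

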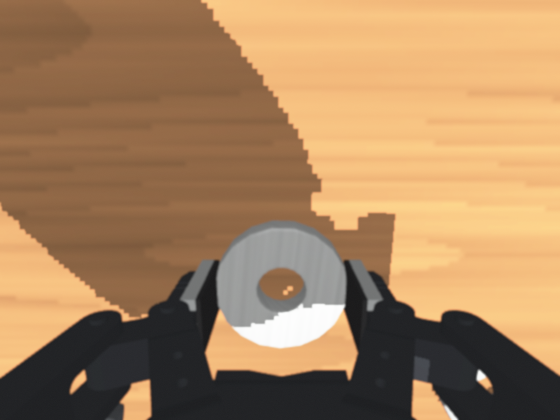

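The collar is held (57.9 N on the pads) and sits at (281,284) in the wrist view. The fingertips touched the bench at 25 N, so next time I stay about 2 mm higher.

Request:
send_rows(
  increments=[
    [[0, 0, -0.1, 0, 0, 0, 140], [0, 0, -0.4, 0, 0, 0, 140], [0, 0, -0.7, 0, 0, 0, 140], [0, 0, -1.0, 0, 0, 0, 140], [0, 0, -1.0, 0, 0, 0, 140], [0, 0, -1.0, 0, 0, 0, 140]],
  ],
)

```text
t: 3.72
eef_pos: [360.3, 275.9, 151.4]
tcp_rot: [[-1.0, -0.001, 0.004], [-0.001, 1.0, 0.005], [-0.004, 0.005, -1.0]]
contact_force: [0.6, 0.9, -1.9]
grip_width: 0.615
grip_force: 64.7
```

```bash
python3 - <<'E'
from h import *
m=np.load("top0.npy",allow_pickle=True).item()
print("post",ray(m,279.3,210,83)); P=[ray(m,125+a/4,140+b/4,12)[:2] for a,b in((458,162),(762,217),(715,482),(408,425))]
print("jig",np.round(P)); c=np.mean(P,0); 
for a,b in((3,0),(2,1)): d=P[b]-P[a]; print(np.degrees(np.arctan2(d[1],d[0])),np.hypot(*d))
for a,b in((1,0),(2,3)): d=P[b]-P[a]; print(np.degrees(np.arctan2(d[1],d[0])),np.hypot(*d))
s=bot.get_state();print(s['eef_pos'],s['grip_width'],s['contact_force'],c)
E
```

```text
post [543.03172405  20.79679174  83.        ]
jig [[ 648.  153.]
 [ 602. -101.]
 [ 381.  -61.]
 [ 428.  193.]]
-10.258213534686307 223.38744030582913
-10.258711278158238 224.12439247563876
79.80901201899457 258.51170543587045
79.64567537861451 258.5099441730829
[360.27818729 275.87178354 151.44785262] 0.6148701257014245 [ 0.56453483  0.86115728 -1.89362771] [514.7513049   45.84984733]
```

Request:
send_rows(
  increments=[
    [[-0.84, -0.84, 0, 0, 0, 0, 140], [-0.84, -0.84, 0, 0, 0, 0, 140], [-0.84, -0.84, 0, 0, 0, 0, 140], [-0.84, -0.84, 0, 0, 0, 0, 140], [-0.84, -0.84, 0, 0, 0, 0, 140]],
  ],
)

```text
t: 4.13
eef_pos: [488.2, 143.5, 147.0]
tcp_rot: [[-1.0, 0.004, 0.0], [0.004, 1.0, -0.002], [-0.0, -0.002, -1.0]]
contact_force: [-0.5, -0.8, -3.0]
grip_width: 0.615
grip_force: 64.7
```

Request:
send_rows(
  increments=[
    [[-0.84, -0.84, 0, 0, 0, 0, 140], [-0.84, -0.84, 0, 0, 0, 0, 140], [-0.84, -0.84, 0, 0, 0, 0, 140], [-0.84, -0.84, 0.2, 0, 0, 0, 140], [-0.84, -0.84, 0.2, 0, 0, 0, 140], [-0.84, -0.84, 0.2, 0, 0, 0, 140], [-0.84, -0.84, 0.2, 0, 0, 0, 140]],
  ],
)

```text
t: 4.72
eef_pos: [610.4, 21.7, 115.7]
tcp_rot: [[-1.0, 0.001, -0.004], [0.001, 1.0, -0.001], [0.004, -0.001, -1.0]]
contact_force: [-1.7, 0.5, -2.2]
grip_width: 0.618
grip_force: 64.7
```

```bash
python3 - <<'E'
from h import *
im,m,s=rings(120,show="pics/w3.png")
print(s['joint_positions'].round(2),s['grip_force'])
E
```

```text
t 4.72 tcp [610.4  21.7 115.7] w 0.618 F [-1.7  0.5 -2.2]
outer [284.3 302.8 132.4 155.7] world [621.3  22.9] d [10.9  1.3]
hole [281.  289.   45.7  51.1] world [614.6  21.5] d [ 4.2 -0.2]
hole [281.3 127.7  29.7  31.4] world [546.4  21.6] d [-64.   -0.1]
[-0.41  0.47  0.35  1.87 -0.21  0.84  1.62] 64.65881288051605
```

View pics/w3.png

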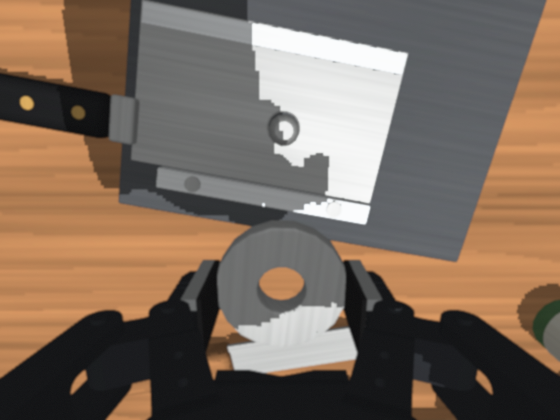

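The wrist view shows the post tip at (284,128), the held collar with its hole at (281,285), and the cleaver on the plate with the handle at the left. I'll work out the relative shift.

```bash
python3 - <<'E'
from h import *
im=cv2.imread("pics/w3.png"); m=bot.camera_model("wrist"); s=bot.get_state(); T=s['eef_pos']
g=cv2.cvtColor(im,cv2.COLOR_BGR2GRAY)
print("post hough",cv2.HoughCircles(g[90:170,240:330],cv2.HOUGH_GRADIENT,1,20,param1=80,param2=10,minRadius=8,maxRadius=22))
print("ring hough",cv2.HoughCircles(g[210:350,210:360],cv2.HOUGH_GRADIENT,1,30,param1=80,param2=10,minRadius=55,maxRadius=75))
t=np.linspace(0,2*np.pi,60)
for dx in (-3,0,3):
    for R,z in((28,12.8),(28,.8),(10,12.8)):
        q=np.array([proj(m,T+[dx+R*np.cos(a),R*np.sin(a),z]) for a in t]);print(dx,R,z,q.min(0).round(),q.max(0).round(),q.mean(0).round(1))
for u,v in((284,128),(283.5,128)): print(ray(m,u,v,80)-T,ray(m,u,v,80))
E
```

```text
post hough [[[43.5 37.5 16.2]
  [27.5 18.5  9.6]]]
ring hough [[[ 69.5  73.5  63.3]
  [ 72.5 126.5  69.4]]]
-3 28 12.8 [213. 217.] [350. 342.] [281.6 282.1]
-3 28 0.8 [218. 209.] [345. 326.] [281.6 270. ]
-3 10 12.8 [257. 260.] [306. 305.] [281.6 282.9]
0 28 12.8 [213. 224.] [350. 348.] [281.5 288.8]
0 28 0.8 [218. 216.] [345. 332.] [281.6 276.2]
0 10 12.8 [257. 267.] [306. 311.] [281.5 289.6]
3 28 12.8 [213. 231.] [350. 354.] [281.5 295.5]
3 28 0.8 [219. 223.] [345. 338.] [281.5 282.4]
3 10 12.8 [257. 274.] [306. 318.] [281.5 296.2]
[-63.08698168   1.10888338 -36.52299808] [547.29999678  24.00414505  80.        ]
[-63.08663787   0.85953155 -36.52299808] [547.30034058  23.75479323  80.        ]
```

```bash
python3 - <<'E'
import cv2,numpy as np
im=cv2.imread("pics/w3.png"); a=cv2.resize(im[88:168,234:334],None,fx=4,fy=4,interpolation=0); b=cv2.resize(im[215:355,205:365],None,fx=2.4,fy=2.4,interpolation=0)
c=np.zeros((340,790,3),np.uint8); c[:320,:400]=a; c[:b.shape[0],404:404+b.shape[1]]=b; cv2.imwrite("pics/c3.png",c)
E
```

```text
(no output)
```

View pics/c3.png

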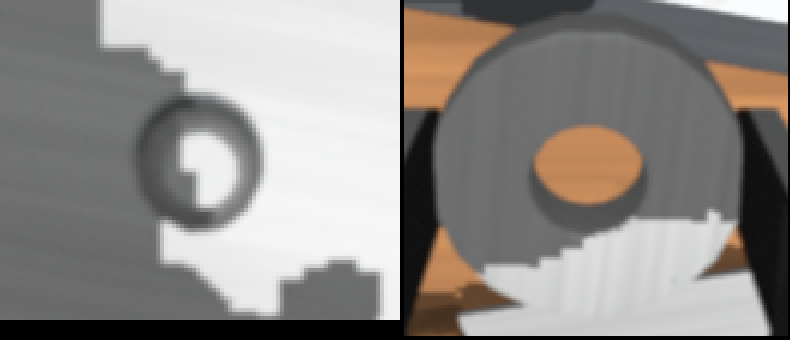

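Request:
send_rows(
  increments=[
    [[0.422, 0.007, 0, 0, 0, 0, 140], [0.422, 0.007, 0, 0, 0, 0, 140], [0.422, 0.007, 0, 0, 0, 0, 140], [0.422, 0.007, 0.1, 0, 0, 0, 140], [0.422, 0.007, 0.17, 0, 0, 0, 140], [0.422, 0.007, 0.17, 0, 0, 0, 140], [0.422, 0.007, 0.17, 0, 0, 0, 140]],
  ],
)

```text
t: 5.35
eef_pos: [547.6, 24.4, 92.1]
tcp_rot: [[-1.0, -0.002, -0.001], [-0.002, 1.0, -0.0], [0.001, -0.0, -1.0]]
contact_force: [0.6, 0.3, -1.5]
grip_width: 0.621
grip_force: 64.6
```

Request:
send_rows(
  increments=[
    [[0, 0, 0.03, 0, 0, 0, 140], [0, 0, 0.06, 0, 0, 0, 140], [0, 0, 0.09, 0, 0, 0, 140], [0, 0, 0.12, 0, 0, 0, 140], [0, 0, 0.12, 0, 0, 0, 140]],
  ],
)

```text
t: 5.77
eef_pos: [547.7, 23.8, 73.6]
tcp_rot: [[-1.0, -0.001, -0.001], [-0.001, 1.0, -0.0], [0.001, -0.0, -1.0]]
contact_force: [-0.2, 0.3, -2.1]
grip_width: 0.615
grip_force: 64.6
```

Request:
send_rows(
  increments=[
    [[0, 0, 0.1, 0, 0, 0, 140], [0, 0, 0.2, 0, 0, 0, 140], [0, 0, 0.28, 0, 0, 0, 140], [0, 0, 0.33, 0, 0, 0, 140], [0, 0, 0.35, 0, 0, 0, 140], [0, 0, 0.365, 0, 0, 0, 140], [0, 0, 0.365, 0, 0, 0, 140], [0, 0, 0.365, 0, 0, 0, 140]],
  ],
)

```text
t: 6.43
eef_pos: [548.4, 23.9, 20.2]
tcp_rot: [[-1.0, -0.001, 0.001], [-0.001, 1.0, 0.0], [-0.001, 0.0, -1.0]]
contact_force: [-0.5, -0.3, -2.0]
grip_width: 0.617
grip_force: 64.7
```

Request:
send_rows(
  increments=[
    [[0, 0, 0.012, 0, 0, 0, 140], [0, 0, 0.02, 0, 0, 0, 140], [0, 0, 0.02, 0, 0, 0, 140], [0, 0, 0.02, 0, 0, 0, 30], [0, 0, 0.02, 0, 0, 0, 30], [0, 0, 0.02, 0, 0, 0, 30], [0, 0, -0.3, 0, 0, 0, 50], [0, 0, -0.6, 0, 0, 0, 50], [0, 0, -0.85, 0, 0, 0, 50], [0, 0, -0.85, 0, 0, 0, 50]],
  ],
)

```text
t: 7.27
eef_pos: [551.0, 23.8, 153.7]
tcp_rot: [[-1.0, -0.001, 0.008], [-0.001, 1.0, 0.002], [-0.008, 0.002, -1.0]]
contact_force: [2.0, -0.2, 0.8]
grip_width: 0.802
grip_force: 0.0
```

```bash
cat > mv.py <<'E'
import sys
from h import *
# moves for tool x=-X, y=+Y, z=-Z : print units from current pose to world targets
T=bot.get_state()['eef_pos']
p=np.array([float(a) for a in sys.argv[1:4]]); d=(p-T)*[-1,1,-1]/150
print("from",T.round(1),"units",d.round(3))
E
python3 mv.py 445 283.5 130; python3 - <<'E'
from h import *
rings(29,show="pics/w4.png")
E
```

```text
from [551.   23.8 153.7] units [0.707 1.732 0.158]
t 7.27 tcp [551.   23.8 153.7] w 0.802 F [ 2.  -0.2  0.8]
outer [329.1 149.9 284.9 367. ] world [507.1  60. ] d [-44.   36.2]
hole [280.  203.8  24.8  26.8] world [549.2  22.8] d [-1.8 -1. ]
```

Request:
send_rows(
  increments=[
    [[0.35, 0.87, 0, 0, 0, 0, 50], [0.35, 0.87, 0, 0, 0, 0, 50], [0.35, 0.87, 0, 0, 0, 0, 50], [0.35, 0.87, 0, 0, 0, 0, 50]],
  ],
)

```text
t: 7.65
eef_pos: [493.1, 159.3, 147.1]
tcp_rot: [[-1.0, -0.006, -0.001], [-0.006, 1.0, 0.001], [0.001, 0.001, -1.0]]
contact_force: [0.6, 2.1, -0.2]
grip_width: 0.8
grip_force: 0.0
```

Request:
send_rows(
  increments=[
    [[0.36, 0.86, 0.16, 0, 0, 0, 50], [0.36, 0.86, 0.16, 0, 0, 0, 50], [0.36, 0.86, 0.16, 0, 0, 0, 50], [0.36, 0.86, 0.16, 0, 0, 0, 50], [0.36, 0.86, 0.16, 0, 0, 0, 50], [0.36, 0.86, 0.16, 0, 0, 0, 50]],
  ],
)

```text
t: 8.15
eef_pos: [440.5, 284.0, 122.8]
tcp_rot: [[-1.0, -0.004, -0.001], [-0.004, 1.0, -0.001], [0.001, -0.001, -1.0]]
contact_force: [0.9, -0.4, -0.2]
grip_width: 0.803
grip_force: 0.0
```

```bash
python3 - <<'E'
from h import *
rings(10)
E
```

```text
t 8.15 tcp [440.5 284.  122.8] w 0.803 F [ 0.9 -0.4 -0.2]
outer [269.2 325.   48.9  50.9] world [538.8 274.1] d [98.3 -9.9]
hole [269.4 325.2  16.7  22.3] world [539.  274.4] d [98.4 -9.6]
outer [280.2 217.6  55.   55.9] world [445.6 283. ] d [ 5. -1.]
hole [280.1 217.6  22.8  25.3] world [445.6 283. ] d [ 5.1 -1. ]
outer [ 66.3 254.8 172.6 194. ] world [476.8 114.7] d [  36.2 -169.3]
outer [398.5 176.5  56.6  60.2] world [413.6 370.3] d [-26.9  86.3]
hole [398.5 176.8  24.2  27.3] world [413.8 370.3] d [-26.7  86.3]
```

Request:
send_rows(
  increments=[
    [[-0.033, -0.007, 0.25, 0, 0, 0, 60], [-0.033, -0.007, 0.5, 0, 0, 0, 60], [-0.033, -0.007, 0.7, 0, 0, 0, 60], [-0.033, -0.007, 0.78, 0, 0, 0, 60], [-0.033, -0.007, 0.805, 0, 0, 0, 60], [-0.033, -0.007, 0.805, 0, 0, 0, 60], [-0.033, -0.007, 0.805, 0, 0, 0, 160], [-0.033, -0.007, 0.805, 0, 0, 0, 160], [-0.033, -0.007, 0.805, 0, 0, 0, 160], [-0.033, -0.007, 0.805, 0, 0, 0, 160]],
  ],
)

```text
t: 9.03
eef_pos: [447.3, 282.7, 4.8]
tcp_rot: [[-1.0, -0.001, 0.002], [-0.001, 1.0, 0.002], [-0.002, 0.002, -1.0]]
contact_force: [-2.8, -4.0, 18.8]
grip_width: 0.462
grip_force: 58.1
```

```bash
python3 - <<'E'
from h import *
im,m,s=rings(10); print(s['grip_force'])
E
python3 mv.py 547.5 23 150
```

```text
t 9.03 tcp [447.3 282.7   4.8] w 0.462 F [-2.8 -4.  18.8]
outer [281.1 275.2  95.1  96.5] world [444.5 282.5] d [-2.8 -0.2]
hole [280.8 274.5  34.2  43.1] world [444.2 282.4] d [-3.1 -0.3]
outer [494.3 203.8 100.9 115.1] world [412.9 368.7] d [-34.4  86. ]
58.05097807198763
from [447.3 282.7   4.9] units [-0.668 -1.731 -0.968]
```

Request:
send_rows(
  increments=[
    [[0, 0, -0.1, 0, 0, 0, 160], [0, 0, -0.3, 0, 0, 0, 160], [0, 0, -0.55, 0, 0, 0, 160], [-0.1, -0.2, -0.8, 0, 0, 0, 160], [-0.2, -0.5, -0.8, 0, 0, 0, 160], [-0.334, -0.866, -0.8, 0, 0, 0, 160], [-0.334, -0.866, -0.8, 0, 0, 0, 160], [-0.334, -0.866, -0.8, 0, 0, 0, 160]],
  ],
)

```text
t: 9.75
eef_pos: [498.7, 146.5, 124.7]
tcp_rot: [[-1.0, 0.005, 0.003], [0.005, 1.0, 0.0], [-0.003, 0.0, -1.0]]
contact_force: [-0.5, -0.5, -1.0]
grip_width: 0.464
grip_force: 60.6
```

Request:
send_rows(
  increments=[
    [[-0.334, -0.866, 0, 0, 0, 0, 160], [-0.334, -0.866, 0, 0, 0, 0, 160], [-0.334, -0.866, 0, 0, 0, 0, 160], [-0.334, -0.866, 0, 0, 0, 0, 160], [-0.334, -0.866, 0, 0, 0, 0, 160], [-0.334, -0.866, 0, 0, 0, 0, 160]],
  ],
)

```text
t: 10.25
eef_pos: [547.2, 21.8, 123.7]
tcp_rot: [[-1.0, 0.001, 0.002], [0.001, 1.0, 0.001], [-0.002, 0.001, -1.0]]
contact_force: [-0.2, 0.1, -0.7]
grip_width: 0.459
grip_force: 60.6
```

```bash
python3 mv.py 547.7 23.3 92; python3 -c "
from h import *
s=bot.get_state();print(s['grip_width'],s['grip_force'])
im,m=cam('wrist');cv2.imwrite('pics/w5.png',im)"
```

```text
from [547.2  21.8 123.7] units [-0.003  0.01   0.211]
0.45948855117586623 60.64837334677577
```

View pics/w5.png

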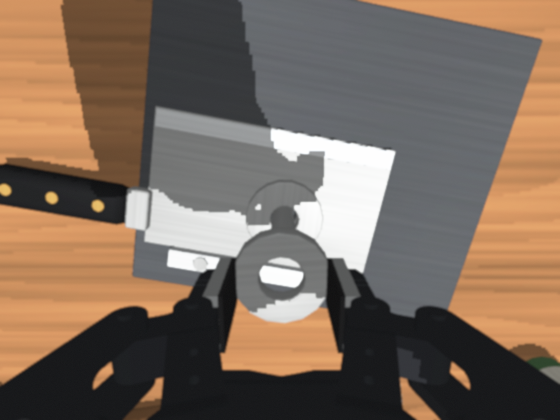

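The collar sits home around the post, and the spacer is held above it at (281,277). I'll thread it.

Request:
send_rows(
  increments=[
    [[-0.003, 0.01, 0.1, 0, 0, 0, 160], [-0.003, 0.01, 0.17, 0, 0, 0, 160], [-0.003, 0.01, 0.21, 0, 0, 0, 160], [-0.003, 0.01, 0.24, 0, 0, 0, 160], [-0.003, 0.01, 0.27, 0, 0, 0, 160], [-0.003, 0.01, 0.3, 0, 0, 0, 160], [-0.003, 0.01, 0.3, 0, 0, 0, 160]],
  ],
)

```text
t: 10.88
eef_pos: [546.9, 24.1, 76.9]
tcp_rot: [[-1.0, -0.002, -0.001], [-0.002, 1.0, -0.0], [0.001, -0.0, -1.0]]
contact_force: [0.4, -0.6, -2.1]
grip_width: 0.46
grip_force: 60.6
```

```bash
python3 mv.py 547.7 23.3 35
```

```text
from [546.9  24.1  76.9] units [-0.005 -0.005  0.279]
```

Request:
send_rows(
  increments=[
    [[-0.005, -0.005, 0.1, 0, 0, 0, 160], [-0.005, -0.005, 0.18, 0, 0, 0, 160], [-0.005, -0.005, 0.23, 0, 0, 0, 160], [-0.005, -0.005, 0.26, 0, 0, 0, 160], [-0.005, -0.005, 0.28, 0, 0, 0, 160], [-0.005, -0.005, 0.28, 0, 0, 0, 160], [-0.005, -0.005, 0.28, 0, 0, 0, 160]],
  ],
)

```text
t: 11.47
eef_pos: [548.1, 23.2, 35.8]
tcp_rot: [[-1.0, -0.001, 0.0], [-0.001, 1.0, -0.0], [-0.0, -0.0, -1.0]]
contact_force: [0.1, 0.8, 0.1]
grip_width: 0.466
grip_force: 60.6
```

Request:
send_rows(
  increments=[
    [[0, 0, 0, 0, 0, 0, 60], [0, 0, 0, 0, 0, 0, 60], [0, 0, 0, 0, 0, 0, 60], [0, 0, -0.25, 0, 0, 0, 60], [0, 0, -0.5, 0, 0, 0, 60], [0, 0, -0.75, 0, 0, 0, 60], [0, 0.3, -0.75, 0, 0, 0, 60], [0, 0.7, -0.75, 0, 0, 0, 60], [0, 1.0, -0.75, 0, 0, 0, 60], [0, 1.0, -0.75, 0, 0, 0, 60]],
  ],
)

```text
t: 12.3
eef_pos: [547.3, 178.1, 148.7]
tcp_rot: [[-1.0, -0.005, 0.001], [-0.005, 1.0, 0.002], [-0.001, 0.002, -1.0]]
contact_force: [0.5, -0.0, -0.4]
grip_width: 0.766
grip_force: 0.0
```

```bash
python3 mv.py 540 274 125
```

```text
from [547.3 178.1 148.7] units [0.049 0.639 0.158]
```

Request:
send_rows(
  increments=[
    [[0.05, 0.66, 0.16, 0, 0, 0, 60], [0.05, 0.66, 0.16, 0, 0, 0, 60], [0.05, 0.66, 0.16, 0, 0, 0, 60], [0.05, 0.66, 0.16, 0, 0, 0, 60], [0.05, 0.66, 0.16, 0, 0, 0, 60]],
  ],
)

```text
t: 12.72
eef_pos: [539.5, 273.5, 123.7]
tcp_rot: [[-1.0, -0.004, -0.001], [-0.004, 1.0, -0.0], [0.001, -0.0, -1.0]]
contact_force: [-0.1, -0.2, -0.1]
grip_width: 0.763
grip_force: 0.0
```

```bash
python3 - <<'E'
from h import *
rings(10)
E
```

```text
t 12.72 tcp [539.5 273.5 123.7] w 0.763 F [-0.1 -0.2 -0.1]
outer [282.1 212.7  55.2  55.9] world [541. 274.] d [1.4 0.5]
hole [281.9 212.7  23.1  25. ] world [541.  273.8] d [1.4 0.3]
outer [403.6 165.8  57.   61.1] world [504.9 363.1] d [-34.7  89.6]
hole [403.8 166.   24.   27.7] world [505.  363.2] d [-34.5  89.7]
outer [427.5  31.8  63.3  71.4] world [415.6 370.2] d [-123.9   96.7]
hole [427.5  31.7  28.3  31.6] world [415.6 370.2] d [-123.9   96.7]
```

Request:
send_rows(
  increments=[
    [[-0.01, 0.003, 0.25, 0, 0, 0, 60], [-0.01, 0.003, 0.5, 0, 0, 0, 60], [-0.01, 0.003, 0.7, 0, 0, 0, 60], [-0.01, 0.003, 0.77, 0, 0, 0, 60], [-0.01, 0.003, 0.79, 0, 0, 0, 60], [-0.01, 0.003, 0.79, 0, 0, 0, 60], [-0.01, 0.003, 0.79, 0, 0, 0, 160], [-0.01, 0.003, 0.79, 0, 0, 0, 160], [-0.01, 0.003, 0.79, 0, 0, 0, 160], [-0.01, 0.003, 0.79, 0, 0, 0, 160]],
  ],
)

```text
t: 13.6
eef_pos: [542.9, 273.1, 8.0]
tcp_rot: [[-1.0, -0.001, 0.003], [-0.001, 1.0, 0.002], [-0.003, 0.002, -1.0]]
contact_force: [-3.5, -2.7, 16.2]
grip_width: 0.436
grip_force: 58.2
```

Request:
send_rows(
  increments=[
    [[0, 0, -0.1, 0, 0, 0, 160], [0, 0, -0.3, 0, 0, 0, 160], [0, 0, -0.55, 0, 0, 0, 160], [-0.01, -0.2, -0.8, 0, 0, 0, 160], [-0.02, -0.5, -0.8, 0, 0, 0, 160], [-0.02, -0.8, -0.8, 0, 0, 0, 160], [-0.02, -0.8, -0.8, 0, 0, 0, 160]],
  ],
)

```text
t: 14.18
eef_pos: [545.6, 146.5, 128.0]
tcp_rot: [[-1.0, 0.004, 0.003], [0.004, 1.0, -0.0], [-0.003, -0.0, -1.0]]
contact_force: [-0.4, -1.7, 0.1]
grip_width: 0.371
grip_force: 0.0
```

Request:
send_rows(
  increments=[
    [[-0.02, -0.86, 0, 0, 0, 0, 160], [-0.02, -0.86, 0, 0, 0, 0, 160], [-0.02, -0.86, 0, 0, 0, 0, 160], [-0.02, -0.86, 0, 0, 0, 0, 160], [-0.02, -0.86, 0, 0, 0, 0, 160], [-0.02, -0.86, 0, 0, 0, 0, 160]],
  ],
)

```text
t: 14.68
eef_pos: [548.3, 23.8, 126.5]
tcp_rot: [[-1.0, -0.0, 0.001], [-0.0, 1.0, 0.001], [-0.001, 0.001, -1.0]]
contact_force: [-1.5, 0.4, -0.1]
grip_width: 0.372
grip_force: 0.0
```

```bash
python3 mv.py 547.7 23.3 80;  python3 -c "
from h import *
im,m=cam('wrist');cv2.imwrite('pics/w6.png',im)
from numpy import *
a=cv2.imread('pics/w5.png');print(abs(a.astype(int)-im)[220:330,230:335].mean())"
```

```text
from [548.3  23.8 126.5] units [ 0.004 -0.003  0.31 ]
55.03350649350649
```

The spacer slipped out because I gripped it too high. I'll go back, look, and take it lower.

Request:
send_rows(
  increments=[
    [[0.02, 0.83, 0, 0, 0, 0, 60], [0.02, 0.83, 0, 0, 0, 0, 60], [0.02, 0.83, 0, 0, 0, 0, 60], [0.02, 0.83, 0, 0, 0, 0, 60]],
  ],
)

```text
t: 15.07
eef_pos: [543.7, 159.1, 125.6]
tcp_rot: [[-1.0, -0.013, -0.0], [-0.013, 1.0, 0.003], [-0.0, 0.003, -1.0]]
contact_force: [-1.1, 1.2, -0.5]
grip_width: 0.766
grip_force: 0.0
```

Request:
send_rows(
  increments=[
    [[0.02, 0.83, 0, 0, 0, 0, 60], [0.02, 0.83, 0, 0, 0, 0, 60], [0.02, 0.83, 0, 0, 0, 0, 60], [0.02, 0.83, 0, 0, 0, 0, 60], [0.02, 0.83, 0, 0, 0, 0, 60], [0.02, 0.83, 0, 0, 0, 0, 60]],
  ],
)

```text
t: 15.57
eef_pos: [541.0, 273.8, 125.5]
tcp_rot: [[-1.0, -0.004, -0.0], [-0.004, 1.0, -0.0], [0.0, -0.0, -1.0]]
contact_force: [-0.5, -0.0, -0.2]
grip_width: 0.764
grip_force: 0.0
```

```bash
python3 - <<'E'
from h import *
rings(10)
E
```

```text
t 15.57 tcp [541.  273.8 125.5] w 0.764 F [-0.5 -0.  -0.2]
outer [303.2 205.6  55.4  56. ] world [537.2 290.3] d [-3.8 16.5]
hole [302.9 205.3  23.8  25.2] world [536.9 290.1] d [-4.  16.3]
outer [402.7 163.5  56.7  60.6] world [504.9 363.1] d [-36.1  89.4]
hole [402.6 163.7  23.3  27.8] world [505.  363.1] d [-36.   89.3]
outer [426.2  30.5  62.9  70.9] world [416.  370.2] d [-125.    96.4]
hole [426.   30.1  28.2  31.1] world [415.7 370.1] d [-125.3   96.3]
```

Request:
send_rows(
  increments=[
    [[0.02, 0.108, 0.25, 0, 0, 0, 60], [0.02, 0.108, 0.5, 0, 0, 0, 60], [0.02, 0.108, 0.7, 0, 0, 0, 60], [0.02, 0.108, 0.81, 0, 0, 0, 60], [0.02, 0.108, 0.835, 0, 0, 0, 60], [0.02, 0.108, 0.835, 0, 0, 0, 60], [0.02, 0.108, 0.835, 0, 0, 0, 160], [0.02, 0.108, 0.835, 0, 0, 0, 160], [0.02, 0.108, 0.835, 0, 0, 0, 160], [0.02, 0.108, 0.835, 0, 0, 0, 160]],
  ],
)

```text
t: 16.45
eef_pos: [539.6, 289.1, 2.5]
tcp_rot: [[-1.0, -0.001, 0.002], [-0.001, 1.0, 0.001], [-0.002, 0.001, -1.0]]
contact_force: [-1.7, -3.4, 9.5]
grip_width: 0.473
grip_force: 59.3
```

Request:
send_rows(
  increments=[
    [[0, 0, -0.05, 0, 0, 0, 160], [0, 0, -0.15, 0, 0, 0, 160], [0, 0, -0.3, 0, 0, 0, 160], [0, 0, -0.5, 0, 0, 0, 160], [0, 0, -0.7, 0, 0, 0, 160], [0, 0, -0.83, 0, 0, 0, 160], [0, 0, -0.83, 0, 0, 0, 160], [0, 0, -0.83, 0, 0, 0, 160]],
  ],
)

```text
t: 17.12
eef_pos: [539.3, 289.5, 127.2]
tcp_rot: [[-1.0, -0.001, 0.003], [-0.001, 1.0, 0.002], [-0.003, 0.002, -1.0]]
contact_force: [0.3, -0.5, -1.4]
grip_width: 0.472
grip_force: 60.9
```

```bash
python3 mv.py 547.7 23.3 125
```

```text
from [539.3 289.5 127.2] units [-0.056 -1.775  0.014]
```

Request:
send_rows(
  increments=[
    [[-0.028, -0.888, 0.01, 0, 0, 0, 160], [-0.028, -0.888, 0.01, 0, 0, 0, 160], [-0.028, -0.888, 0.01, 0, 0, 0, 160], [-0.028, -0.888, 0.01, 0, 0, 0, 160], [-0.028, -0.888, 0.01, 0, 0, 0, 160]],
  ],
)

```text
t: 17.53
eef_pos: [542.8, 151.5, 123.1]
tcp_rot: [[-1.0, 0.004, -0.001], [0.004, 1.0, -0.001], [0.001, -0.001, -1.0]]
contact_force: [0.6, 0.7, -1.4]
grip_width: 0.474
grip_force: 60.9
```

Request:
send_rows(
  increments=[
    [[-0.028, -0.888, 0, 0, 0, 0, 160], [-0.028, -0.888, 0, 0, 0, 0, 160], [-0.028, -0.888, 0, 0, 0, 0, 160], [-0.028, -0.888, 0, 0, 0, 0, 160], [-0.028, -0.888, 0, 0, 0, 0, 160], [-0.028, -0.888, 0, 0, 0, 0, 160]],
  ],
)

```text
t: 18.03
eef_pos: [547.3, 22.8, 123.0]
tcp_rot: [[-1.0, -0.001, -0.001], [-0.001, 1.0, 0.0], [0.001, 0.0, -1.0]]
contact_force: [-0.1, 1.2, 0.1]
grip_width: 0.468
grip_force: 61.0
```

```bash
python3 - <<'E'
from h import *
im,m=cam('wrist');cv2.imwrite('pics/w7.png',im); s=bot.get_state();T=s['eef_pos']
print(T,s['grip_force'])
t=np.linspace(0,2*np.pi,60)
def edges(T,dx,zt,R):
    q=np.array([proj(m,T+[dx+R*np.cos(a),R*np.sin(a),zt]) for a in t]);return q[:,1].min(),q[:,1].max()
for dx in(-2,0,2): print(dx,np.round(edges(T,dx,7.5,10)),np.round(edges(T,dx,7.5,22)),np.round(edges(T,dx,-2.5,22)))
g=cv2.cvtColor(im,cv2.COLOR_BGR2GRAY).astype(int)
print([ (v,g[v,281]) for v in range(214,336,2)])
E
python3 mv.py 547.7 23.3 77
```

```text
[547.29608653  23.7173714  123.02349253] 61.0137533233501
-2 [257. 301.] [230. 325.] [223. 313.]
0 [262. 305.] [235. 329.] [227. 317.]
2 [266. 309.] [239. 333.] [232. 320.]
[(214, np.int64(94)), (216, np.int64(93)), (218, np.int64(94)), (220, np.int64(94)), (222, np.int64(94)), (224, np.int64(94)), (226, np.int64(93)), (228, np.int64(93)), (230, np.int64(95)), (232, np.int64(106)), (234, np.int64(124)), (236, np.int64(122)), (238, np.int64(122)), (240, np.int64(122)), (242, np.int64(120)), (244, np.int64(123)), (246, np.int64(124)), (248, np.int64(122)), (250, np.int64(119)), (252, np.int64(120)), (254, np.int64(122)), (256, np.int64(139)), (258, np.int64(221)), (260, np.int64(236)), (262, np.int64(235)), (264, np.int64(225)), (266, np.int64(140)), (268, np.int64(152)), (270, np.int64(251)), (272, np.int64(254)), (274, np.int64(254)), (276, np.int64(254)), (278, np.int64(253)), (280, np.int64(253)), (282, np.int64(254)), (284, np.int64(254)), (286, np.int64(183)), (288, np.int64(108)), (290, np.int64(105)), (292, np.int64(94)), (294, np.int64(93)), (296, np.int64(93)), (298, np.int64(94)), (300, np.int64(108)), (302, np.int64(145)), (304, np.int64(209)), (306, np.int64(235)), (308, np.int64(231)), (310, np.int64(231)), (312, np.int64(232)), (314, np.int64(230)), (316, np.int64(230)), (318, np.int64(228)), (320, np.int64(222)), (322, np.int64(214)), (324, np.int64(185)), (326, np.int64(176)), (328, np.int64(169)), (330, np.int64(168)), (332, np.int64(168)), (334, np.int64(169))]
from [547.3  23.7 123. ] units [-0.003 -0.003  0.307]
```

Request:
send_rows(
  increments=[
    [[-0.011, -0.002, 0.1, 0, 0, 0, 160], [-0.011, -0.002, 0.18, 0, 0, 0, 160], [-0.011, -0.002, 0.22, 0, 0, 0, 160], [-0.011, -0.002, 0.25, 0, 0, 0, 160], [-0.011, -0.002, 0.28, 0, 0, 0, 160], [-0.011, -0.002, 0.31, 0, 0, 0, 160], [-0.011, -0.002, 0.31, 0, 0, 0, 160]],
  ],
)

```text
t: 18.67
eef_pos: [548.7, 22.4, 76.1]
tcp_rot: [[-1.0, -0.002, -0.001], [-0.002, 1.0, -0.0], [0.001, -0.0, -1.0]]
contact_force: [-0.4, -0.1, -0.2]
grip_width: 0.475
grip_force: 61.0
```

```bash
python3 mv.py 548.7 23.3 43
```

```text
from [548.7  22.4  76.1] units [-0.     0.006  0.221]
```

Request:
send_rows(
  increments=[
    [[0, 0.005, 0.1, 0, 0, 0, 160], [0, 0.005, 0.17, 0, 0, 0, 160], [0, 0.005, 0.21, 0, 0, 0, 160], [0, 0.005, 0.225, 0, 0, 0, 160], [0, 0.005, 0.225, 0, 0, 0, 160], [0, 0.005, 0.225, 0, 0, 0, 60], [0, 0.005, 0.225, 0, 0, 0, 60], [0, 0.005, 0.225, 0, 0, 0, 60]],
  ],
)

```text
t: 19.33
eef_pos: [549.4, 23.0, 43.6]
tcp_rot: [[-1.0, -0.001, 0.001], [-0.001, 1.0, 0.0], [-0.001, 0.0, -1.0]]
contact_force: [0.7, 0.3, -0.6]
grip_width: 0.765
grip_force: 0.0
```

Request:
send_rows(
  increments=[
    [[0, 0, -0.25, 0, 0, 0, 60], [0, 0, -0.5, 0, 0, 0, 60], [0.05, 0.2, -0.7, 0, 0, 0, 60], [0.1, 0.4, -0.7, 0, 0, 0, 60], [0.14, 0.7, -0.7, 0, 0, 0, 60], [0.14, 1.0, -0.7, 0, 0, 0, 60], [0.14, 1.0, -0.7, 0, 0, 0, 60]],
  ],
)

```text
t: 19.92
eef_pos: [527.0, 180.6, 148.8]
tcp_rot: [[-1.0, -0.009, 0.001], [-0.009, 1.0, 0.003], [-0.001, 0.003, -1.0]]
contact_force: [-0.0, 1.0, 0.2]
grip_width: 0.766
grip_force: 0.0
```

Request:
send_rows(
  increments=[
    [[0.14, 1.0, 0.05, 0, 0, 0, 60], [0.14, 1.0, 0.05, 0, 0, 0, 60], [0.14, 1.0, 0.05, 0, 0, 0, 60], [0.14, 1.0, 0.05, 0, 0, 0, 60], [0.14, 1.0, 0.05, 0, 0, 0, 60]],
  ],
)

```text
t: 20.33
eef_pos: [504.5, 329.8, 140.3]
tcp_rot: [[-1.0, -0.009, -0.001], [-0.009, 1.0, 0.002], [0.0, 0.002, -1.0]]
contact_force: [-0.2, 0.3, 0.0]
grip_width: 0.766
grip_force: 0.0
```

Request:
send_rows(
  increments=[
    [[0, 0.27, 0.13, 0, 0, 0, 60], [0, 0.27, 0.13, 0, 0, 0, 60], [0, 0.27, 0.13, 0, 0, 0, 60], [0, 0.27, 0.13, 0, 0, 0, 60]],
  ],
)

```text
t: 20.67
eef_pos: [506.6, 363.1, 121.0]
tcp_rot: [[-1.0, -0.002, -0.0], [-0.002, 1.0, -0.001], [0.0, -0.001, -1.0]]
contact_force: [-0.4, -0.4, 0.5]
grip_width: 0.762
grip_force: 0.0
```

```bash
python3 - <<'E'
from h import *
rings(10)
E
```

```text
t 20.67 tcp [506.6 363.1 121. ] w 0.762 F [-0.4 -0.4  0.5]
outer [296.6 324.5  42.4  52.3] world [603.1 375.9] d [96.6 12.7]
hole [296.  328.4  20.1  23.3] world [606.9 375.4] d [100.3  12.3]
outer [283.3 208.9  55.9  56.5] world [504.3 364.4] d [-2.3  1.3]
hole [283.2 209.   23.8  25.7] world [504.4 364.4] d [-2.2  1.2]
outer [294.   81.7  62.5  66.4] world [414.6 371.4] d [-92.    8.3]
hole [293.9  82.4  28.2  29.9] world [415.  371.3] d [-91.5   8.2]
```

Request:
send_rows(
  increments=[
    [[0.014, 0.008, 0.25, 0, 0, 0, 60], [0.014, 0.008, 0.5, 0, 0, 0, 60], [0.014, 0.008, 0.7, 0, 0, 0, 60], [0.014, 0.008, 0.78, 0, 0, 0, 60], [0.014, 0.008, 0.807, 0, 0, 0, 60], [0.014, 0.008, 0.807, 0, 0, 0, 60], [0.014, 0.008, 0.807, 0, 0, 0, 160], [0.014, 0.008, 0.807, 0, 0, 0, 160], [0.014, 0.008, 0.807, 0, 0, 0, 160], [0.014, 0.008, 0.807, 0, 0, 0, 160]],
  ],
)

```text
t: 21.55
eef_pos: [505.6, 365.2, 2.6]
tcp_rot: [[-1.0, -0.001, 0.002], [-0.001, 1.0, 0.002], [-0.002, 0.002, -1.0]]
contact_force: [-2.4, -3.7, 15.4]
grip_width: 0.476
grip_force: 58.5
```

Request:
send_rows(
  increments=[
    [[0, 0, -0.05, 0, 0, 0, 160], [0, 0, -0.15, 0, 0, 0, 160], [0, 0, -0.3, 0, 0, 0, 160], [0, 0, -0.5, 0, 0, 0, 160], [0, 0, -0.7, 0, 0, 0, 160], [0, 0, -0.83, 0, 0, 0, 160], [0, 0, -0.83, 0, 0, 0, 160]],
  ],
)

```text
t: 22.13
eef_pos: [506.5, 366.1, 130.5]
tcp_rot: [[-1.0, -0.001, 0.006], [-0.001, 1.0, 0.005], [-0.006, 0.005, -1.0]]
contact_force: [0.9, 1.3, -0.3]
grip_width: 0.471
grip_force: 60.7
```

Request:
send_rows(
  increments=[
    [[-0.1, -0.8, 0, 0, 0, 0, 160], [-0.1, -0.8, 0, 0, 0, 0, 160], [-0.1, -0.8, 0, 0, 0, 0, 160], [-0.1, -0.8, 0, 0, 0, 0, 160]],
  ],
)

```text
t: 22.47
eef_pos: [520.9, 236.5, 125.6]
tcp_rot: [[-1.0, 0.006, 0.001], [0.006, 1.0, -0.002], [-0.001, -0.002, -1.0]]
contact_force: [1.7, -0.4, -1.1]
grip_width: 0.471
grip_force: 60.7
```

Request:
send_rows(
  increments=[
    [[-0.1, -0.8, 0, 0, 0, 0, 160], [-0.1, -0.8, 0, 0, 0, 0, 160], [-0.1, -0.8, 0, 0, 0, 0, 160], [-0.1, -0.8, 0, 0, 0, 0, 160]],
  ],
)

```text
t: 22.8
eef_pos: [535.6, 116.6, 125.6]
tcp_rot: [[-1.0, 0.007, 0.001], [0.007, 1.0, -0.002], [-0.001, -0.002, -1.0]]
contact_force: [0.2, -0.1, -0.0]
grip_width: 0.47
grip_force: 60.8
```

Request:
send_rows(
  increments=[
    [[-0.09, -0.67, 0, 0, 0, 0, 160], [-0.09, -0.67, 0, 0, 0, 0, 160], [-0.09, -0.67, 0, 0, 0, 0, 160], [-0.09, -0.67, 0, 0, 0, 0, 160], [-0.09, -0.67, 0, 0, 0, 0, 160]],
  ],
)

```text
t: 23.22
eef_pos: [548.7, 23.0, 125.2]
tcp_rot: [[-1.0, 0.001, 0.001], [0.001, 1.0, 0.0], [-0.001, 0.0, -1.0]]
contact_force: [0.2, 0.7, -0.5]
grip_width: 0.471
grip_force: 60.9
```

```bash
cat > held.py <<'E'
from h import *
import sys
R,zt=float(sys.argv[1]),float(sys.argv[2])  # ring outer radius, ring top above TCP
s=bot.get_state(); im,m=cam('wrist');T=s['eef_pos'];cv2.imwrite('pics/h%d.png'%(s['t']*10),im)
print("tcp",T.round(1),"grip",s['grip_width'].__round__(3),round(s['grip_force'],1))
t=np.linspace(0,2*np.pi,60)
def e(dx,R,z):
    q=np.array([proj(m,T+[dx+R*np.cos(a),R*np.sin(a),z]) for a in t]);return q[:,1].min().round(),q[:,1].max().round()
for dx in(-2,0,2): print(dx,"hole",e(dx,10,zt),"outer",e(dx,R,zt))
g=cv2.cvtColor(im,cv2.COLOR_BGR2GRAY).astype(int)
d=np.abs(g[2:,270:292]-g[:-2,270:292]).mean(1); print("edges",[(v+1,int(d[v])) for v in range(210,345) if d[v]>12 and d[v]==d[v-2:v+3].max()])
E
python3 held.py 22 7.5; python3 mv.py 548.3 23.3 77
```

```text
tcp [548.7  23.  125.2] grip 0.471 60.9
-2 hole (np.float64(257.0), np.float64(301.0)) outer (np.float64(230.0), np.float64(325.0))
0 hole (np.float64(262.0), np.float64(305.0)) outer (np.float64(235.0), np.float64(329.0))
2 hole (np.float64(266.0), np.float64(309.0)) outer (np.float64(239.0), np.float64(333.0))
edges [(236, 23), (260, 38), (266, 65), (283, 76), (303, 61), (310, 15), (325, 34)]
from [548.6  24.3 125. ] units [ 0.002 -0.007  0.32 ]
```

Request:
send_rows(
  increments=[
    [[0.0, -0.003, 0.1, 0, 0, 0, 160], [0.0, -0.003, 0.18, 0, 0, 0, 160], [0.0, -0.003, 0.22, 0, 0, 0, 160], [0.0, -0.003, 0.26, 0, 0, 0, 160], [0.0, -0.003, 0.29, 0, 0, 0, 160], [0.0, -0.003, 0.32, 0, 0, 0, 160], [0.0, -0.003, 0.32, 0, 0, 0, 160]],
  ],
)

```text
t: 23.85
eef_pos: [548.1, 23.9, 75.8]
tcp_rot: [[-1.0, -0.002, -0.001], [-0.002, 1.0, -0.0], [0.001, -0.0, -1.0]]
contact_force: [-0.5, 0.8, -1.7]
grip_width: 0.474
grip_force: 60.9
```

```bash
python3 mv.py 548.5 23.3 53
```

```text
from [548.1  23.9  75.8] units [-0.003 -0.004  0.152]
```

Request:
send_rows(
  increments=[
    [[0, -0.002, 0.1, 0, 0, 0, 160], [0, -0.002, 0.14, 0, 0, 0, 160], [0, -0.002, 0.155, 0, 0, 0, 160], [0, -0.002, 0.155, 0, 0, 0, 160], [0, -0.002, 0.155, 0, 0, 0, 60], [0, -0.002, 0.155, 0, 0, 0, 60], [0, -0.002, 0.155, 0, 0, 0, 60]],
  ],
)

```text
t: 24.43
eef_pos: [548.8, 23.5, 53.8]
tcp_rot: [[-1.0, -0.002, 0.001], [-0.002, 1.0, 0.0], [-0.001, 0.0, -1.0]]
contact_force: [0.4, 0.2, -0.8]
grip_width: 0.769
grip_force: 0.0
```

Request:
send_rows(
  increments=[
    [[0, 0, -0.25, 0, 0, 0, 60], [0, 0, -0.5, 0, 0, 0, 60], [0.05, 0.2, -0.65, 0, 0, 0, 60], [0.1, 0.4, -0.65, 0, 0, 0, 60], [0.25, 0.7, -0.65, 0, 0, 0, 60], [0.4, 1.0, -0.65, 0, 0, 0, 60], [0.4, 1.0, -0.65, 0, 0, 0, 60]],
  ],
)

```text
t: 25.02
eef_pos: [485.9, 178.1, 151.3]
tcp_rot: [[-1.0, -0.006, -0.0], [-0.006, 1.0, 0.002], [0.0, 0.002, -1.0]]
contact_force: [0.5, 0.9, 0.4]
grip_width: 0.769
grip_force: 0.0
```

Request:
send_rows(
  increments=[
    [[0.4, 1.0, 0.05, 0, 0, 0, 60], [0.4, 1.0, 0.05, 0, 0, 0, 60], [0.4, 1.0, 0.05, 0, 0, 0, 60], [0.4, 1.0, 0.05, 0, 0, 0, 60], [0.4, 1.0, 0.05, 0, 0, 0, 60]],
  ],
)

```text
t: 25.43
eef_pos: [424.5, 330.5, 143.3]
tcp_rot: [[-1.0, -0.01, -0.001], [-0.01, 1.0, 0.003], [0.001, 0.003, -1.0]]
contact_force: [0.2, 0.7, -0.4]
grip_width: 0.765
grip_force: 0.0
```

Request:
send_rows(
  increments=[
    [[0.09, 0.32, 0.13, 0, 0, 0, 60], [0.09, 0.32, 0.13, 0, 0, 0, 60], [0.09, 0.32, 0.13, 0, 0, 0, 60], [0.09, 0.32, 0.13, 0, 0, 0, 60]],
  ],
)

```text
t: 25.77
eef_pos: [414.1, 371.5, 123.6]
tcp_rot: [[-1.0, -0.003, -0.0], [-0.003, 1.0, -0.001], [0.0, -0.001, -1.0]]
contact_force: [-0.1, 0.4, -0.8]
grip_width: 0.766
grip_force: 0.0
```

```bash
python3 - <<'E'
from h import *
rings(10)
E
```

```text
t 25.77 tcp [414.1 371.5 123.6] w 0.766 F [-0.1  0.4 -0.8]
outer [281.6 209.7  55.2  56. ] world [413.2 371.6] d [-0.9  0.1]
hole [281.6 209.9  23.7  25.1] world [413.3 371.6] d [-0.8  0.1]
```

Request:
send_rows(
  increments=[
    [[0.0, 0.001, 0.25, 0, 0, 0, 60], [0.0, 0.001, 0.5, 0, 0, 0, 60], [0.0, 0.001, 0.7, 0, 0, 0, 60], [0.0, 0.001, 0.79, 0, 0, 0, 60], [0.0, 0.001, 0.824, 0, 0, 0, 60], [0.0, 0.001, 0.824, 0, 0, 0, 60], [0.0, 0.001, 0.824, 0, 0, 0, 160], [0.0, 0.001, 0.824, 0, 0, 0, 160], [0.0, 0.001, 0.824, 0, 0, 0, 160], [0.0, 0.001, 0.824, 0, 0, 0, 160]],
  ],
)

```text
t: 26.65
eef_pos: [415.3, 371.8, 2.2]
tcp_rot: [[-1.0, -0.001, 0.002], [-0.001, 1.0, 0.002], [-0.002, 0.002, -1.0]]
contact_force: [-1.4, -4.2, 13.4]
grip_width: 0.472
grip_force: 58.7
```

Request:
send_rows(
  increments=[
    [[0, 0, -0.05, 0, 0, 0, 160], [0, 0, -0.15, 0, 0, 0, 160], [0, 0, -0.3, 0, 0, 0, 160], [0, 0, -0.5, 0, 0, 0, 160], [0, 0, -0.7, 0, 0, 0, 160], [0, 0, -0.83, 0, 0, 0, 160], [0, 0, -0.83, 0, 0, 0, 160]],
  ],
)

```text
t: 27.23
eef_pos: [416.2, 373.1, 130.2]
tcp_rot: [[-1.0, -0.001, 0.005], [-0.001, 1.0, 0.006], [-0.005, 0.006, -1.0]]
contact_force: [0.7, 0.6, -1.4]
grip_width: 0.476
grip_force: 60.8
```

Request:
send_rows(
  increments=[
    [[-0.3, -0.8, 0, 0, 0, 0, 160], [-0.3, -0.8, 0, 0, 0, 0, 160], [-0.3, -0.8, 0, 0, 0, 0, 160], [-0.3, -0.8, 0, 0, 0, 0, 160]],
  ],
)

```text
t: 27.57
eef_pos: [461.9, 244.1, 125.6]
tcp_rot: [[-1.0, 0.006, 0.001], [0.006, 1.0, -0.001], [-0.001, -0.001, -1.0]]
contact_force: [1.2, -1.0, -0.4]
grip_width: 0.471
grip_force: 60.9
```

Request:
send_rows(
  increments=[
    [[-0.3, -0.8, 0, 0, 0, 0, 160], [-0.3, -0.8, 0, 0, 0, 0, 160], [-0.3, -0.8, 0, 0, 0, 0, 160], [-0.3, -0.8, 0, 0, 0, 0, 160]],
  ],
)

```text
t: 27.9
eef_pos: [506.9, 124.1, 125.7]
tcp_rot: [[-1.0, 0.006, 0.002], [0.006, 1.0, -0.001], [-0.002, -0.001, -1.0]]
contact_force: [-0.1, -0.2, -1.1]
grip_width: 0.469
grip_force: 61.0
```

Request:
send_rows(
  increments=[
    [[-0.3, -0.72, 0, 0, 0, 0, 160], [-0.3, -0.72, 0, 0, 0, 0, 160], [-0.3, -0.72, 0, 0, 0, 0, 160], [-0.3, -0.72, 0, 0, 0, 0, 160], [-0.3, -0.72, 0, 0, 0, 0, 160]],
  ],
)

```text
t: 28.32
eef_pos: [550.4, 21.4, 125.2]
tcp_rot: [[-1.0, 0.003, 0.001], [0.003, 1.0, -0.0], [-0.001, -0.0, -1.0]]
contact_force: [-0.6, 0.9, -1.5]
grip_width: 0.472
grip_force: 61.0
```

```bash
python3 held.py 22 7.5; python3 mv.py 548 23.3 77
```

```text
tcp [550.4  21.4 125.2] grip 0.472 61.0
-2 hole (np.float64(257.0), np.float64(301.0)) outer (np.float64(230.0), np.float64(325.0))
0 hole (np.float64(262.0), np.float64(305.0)) outer (np.float64(234.0), np.float64(329.0))
2 hole (np.float64(266.0), np.float64(309.0)) outer (np.float64(239.0), np.float64(333.0))
edges [(234, 20), (263, 67), (280, 75), (302, 60), (307, 16), (311, 12), (324, 36)]
from [549.9  23.2 125. ] units [0.013 0.001 0.32 ]
```

Request:
send_rows(
  increments=[
    [[0.008, 0.003, 0.1, 0, 0, 0, 160], [0.008, 0.003, 0.18, 0, 0, 0, 160], [0.008, 0.003, 0.22, 0, 0, 0, 160], [0.008, 0.003, 0.26, 0, 0, 0, 160], [0.008, 0.003, 0.29, 0, 0, 0, 160], [0.008, 0.003, 0.32, 0, 0, 0, 160], [0.008, 0.003, 0.32, 0, 0, 0, 160]],
  ],
)

```text
t: 28.95
eef_pos: [548.4, 24.1, 76.0]
tcp_rot: [[-1.0, -0.002, -0.001], [-0.002, 1.0, -0.0], [0.001, -0.0, -1.0]]
contact_force: [-0.8, -1.0, -0.3]
grip_width: 0.476
grip_force: 61.0
```

```bash
python3 mv.py 548.5 23.3 62.5
```

```text
from [548.4  24.1  76. ] units [-0.001 -0.006  0.09 ]
```

Request:
send_rows(
  increments=[
    [[0, -0.002, 0.06, 0, 0, 0, 160], [0, -0.002, 0.085, 0, 0, 0, 160], [0, -0.002, 0.092, 0, 0, 0, 160], [0, -0.002, 0.092, 0, 0, 0, 160], [0, -0.002, 0.092, 0, 0, 0, 60], [0, -0.002, 0.092, 0, 0, 0, 60], [0, -0.002, 0.092, 0, 0, 0, 60]],
  ],
)

```text
t: 29.53
eef_pos: [549.0, 23.8, 63.2]
tcp_rot: [[-1.0, -0.001, 0.0], [-0.001, 1.0, 0.0], [-0.0, 0.0, -1.0]]
contact_force: [-0.1, -0.9, -0.2]
grip_width: 0.765
grip_force: 0.0
```

Request:
send_rows(
  increments=[
    [[0, 0, -0.25, 0, 0, 0, 60], [0, 0, -0.5, 0, 0, 0, 60], [-0.05, 0.2, -0.6, 0, 0, 0, 60], [-0.1, 0.4, -0.6, 0, 0, 0, 60], [-0.16, 0.7, -0.6, 0, 0, 0, 60], [-0.16, 1.0, -0.6, 0, 0, 0, 60], [-0.16, 1.0, -0.6, 0, 0, 0, 60]],
  ],
)

```text
t: 30.12
eef_pos: [572.1, 181.8, 153.0]
tcp_rot: [[-1.0, -0.008, 0.0], [-0.008, 1.0, 0.003], [-0.0, 0.003, -1.0]]
contact_force: [-1.1, 1.5, -0.0]
grip_width: 0.764
grip_force: 0.0
```

Request:
send_rows(
  increments=[
    [[-0.16, 1.0, 0.05, 0, 0, 0, 60], [-0.16, 1.0, 0.05, 0, 0, 0, 60], [-0.16, 1.0, 0.05, 0, 0, 0, 60], [-0.16, 1.0, 0.05, 0, 0, 0, 60], [-0.16, 1.0, 0.05, 0, 0, 0, 60]],
  ],
)

```text
t: 30.53
eef_pos: [595.0, 331.2, 144.5]
tcp_rot: [[-1.0, -0.009, -0.001], [-0.009, 1.0, 0.002], [0.001, 0.002, -1.0]]
contact_force: [-0.4, 0.1, 0.3]
grip_width: 0.769
grip_force: 0.0
```

Request:
send_rows(
  increments=[
    [[0, 0.34, 0.05, 0, 0, 0, 60], [0, 0.34, 0.05, 0, 0, 0, 60], [0, 0.34, 0.05, 0, 0, 0, 60], [0, 0.34, 0.05, 0, 0, 0, 60]],
  ],
)

```text
t: 30.87
eef_pos: [595.8, 375.2, 137.5]
tcp_rot: [[-1.0, -0.003, -0.0], [-0.003, 1.0, -0.001], [0.0, -0.001, -1.0]]
contact_force: [0.8, -0.8, 0.4]
grip_width: 0.76
grip_force: 0.0
```

```bash
python3 - <<'E'
from h import *
rings(28)
E
```

```text
t 30.87 tcp [595.8 375.2 137.5] w 0.76 F [ 0.8 -0.8  0.4]
outer [280.7 210.   46.   50.4] world [594.  374.5] d [-1.8 -0.6]
hole [280.8 211.3  23.   24.2] world [595.1 374.7] d [-0.8 -0.5]
```

Request:
send_rows(
  increments=[
    [[0.003, -0.003, 0.25, 0, 0, 0, 60], [0.003, -0.003, 0.5, 0, 0, 0, 60], [0.003, -0.003, 0.75, 0, 0, 0, 60], [0.003, -0.003, 0.87, 0, 0, 0, 60], [0.003, -0.003, 0.903, 0, 0, 0, 60], [0.003, -0.003, 0.903, 0, 0, 0, 60], [0.003, -0.003, 0.903, 0, 0, 0, 200], [0.003, -0.003, 0.903, 0, 0, 0, 200], [0.003, -0.003, 0.903, 0, 0, 0, 200], [0.003, -0.003, 0.903, 0, 0, 0, 200]],
  ],
)

```text
t: 31.75
eef_pos: [597.0, 374.8, 5.0]
tcp_rot: [[-1.0, -0.001, 0.003], [-0.001, 1.0, 0.002], [-0.003, 0.002, -1.0]]
contact_force: [-1.4, -1.9, 9.6]
grip_width: 0.404
grip_force: 58.9
```

Request:
send_rows(
  increments=[
    [[0, 0, 0, 0, 0, 0, 200], [0, 0, -0.05, 0, 0, 0, 200], [0, 0, -0.15, 0, 0, 0, 200], [0, 0, -0.3, 0, 0, 0, 200], [0, 0, -0.5, 0, 0, 0, 200], [0, 0, -0.7, 0, 0, 0, 200], [0, 0, -0.83, 0, 0, 0, 200], [0, 0, -0.83, 0, 0, 0, 200]],
  ],
)

```text
t: 32.42
eef_pos: [598.0, 375.6, 133.9]
tcp_rot: [[-1.0, -0.001, 0.006], [-0.001, 1.0, 0.005], [-0.006, 0.005, -1.0]]
contact_force: [0.7, 0.7, -1.3]
grip_width: 0.403
grip_force: 60.0
```

Request:
send_rows(
  increments=[
    [[0.1, -0.8, 0, 0, 0, 0, 200], [0.1, -0.8, 0, 0, 0, 0, 200], [0.1, -0.8, 0, 0, 0, 0, 200], [0.1, -0.8, 0, 0, 0, 0, 200]],
  ],
)

```text
t: 32.75
eef_pos: [581.1, 245.4, 128.3]
tcp_rot: [[-1.0, 0.006, 0.0], [0.006, 1.0, -0.003], [-0.0, -0.003, -1.0]]
contact_force: [1.9, -0.9, -2.0]
grip_width: 0.405
grip_force: 60.1
```

Request:
send_rows(
  increments=[
    [[0.1, -0.8, 0, 0, 0, 0, 200], [0.1, -0.8, 0, 0, 0, 0, 200], [0.1, -0.8, 0, 0, 0, 0, 200], [0.1, -0.8, 0, 0, 0, 0, 200]],
  ],
)

```text
t: 33.08
eef_pos: [565.5, 125.8, 128.2]
tcp_rot: [[-1.0, 0.007, 0.0], [0.007, 1.0, -0.002], [-0.0, -0.002, -1.0]]
contact_force: [0.2, -1.0, -1.2]
grip_width: 0.407
grip_force: 60.3
```

Request:
send_rows(
  increments=[
    [[0.11, -0.74, 0, 0, 0, 0, 200], [0.11, -0.74, 0, 0, 0, 0, 200], [0.11, -0.74, 0, 0, 0, 0, 200], [0.11, -0.74, 0, 0, 0, 0, 200], [0.11, -0.74, 0, 0, 0, 0, 200]],
  ],
)

```text
t: 33.5
eef_pos: [549.8, 21.4, 128.0]
tcp_rot: [[-1.0, 0.002, 0.001], [0.002, 1.0, 0.0], [-0.001, 0.0, -1.0]]
contact_force: [-0.9, 1.2, -1.2]
grip_width: 0.404
grip_force: 60.4
```

```bash
python3 held.py 18 25; python3 mv.py 548 23.3 77
```

```text
tcp [549.8  21.4 128. ] grip 0.404 60.4
-2 hole (np.float64(276.0), np.float64(324.0)) outer (np.float64(256.0), np.float64(342.0))
0 hole (np.float64(281.0), np.float64(328.0)) outer (np.float64(261.0), np.float64(346.0))
2 hole (np.float64(286.0), np.float64(333.0)) outer (np.float64(266.0), np.float64(351.0))
edges [(214, 12), (235, 12), (258, 22), (275, 84), (280, 74), (322, 18), (331, 35), (335, 17), (339, 31)]
from [550.   23.1 127.8] units [0.013 0.001 0.339]
```

Request:
send_rows(
  increments=[
    [[0.01, 0.003, 0.1, 0, 0, 0, 200], [0.01, 0.003, 0.18, 0, 0, 0, 200], [0.01, 0.003, 0.22, 0, 0, 0, 200], [0.01, 0.003, 0.25, 0, 0, 0, 200], [0.01, 0.003, 0.28, 0, 0, 0, 200], [0.01, 0.003, 0.32, 0, 0, 0, 200], [0.01, 0.003, 0.32, 0, 0, 0, 200]],
  ],
)

```text
t: 34.13
eef_pos: [547.9, 23.8, 78.0]
tcp_rot: [[-1.0, -0.002, -0.001], [-0.002, 1.0, -0.0], [0.001, -0.0, -1.0]]
contact_force: [-0.4, -0.6, -1.9]
grip_width: 0.405
grip_force: 60.4
```

```bash
python3 mv.py 548.5 23.3 74.5
```

```text
from [547.9  23.8  78. ] units [-0.004 -0.004  0.023]
```

Request:
send_rows(
  increments=[
    [[-0.002, -0.002, 0.012, 0, 0, 0, 200], [-0.002, -0.002, 0.025, 0, 0, 0, 200], [-0.002, -0.002, 0.025, 0, 0, 0, 200], [-0.002, -0.002, 0.025, 0, 0, 0, 200]],
  ],
)

```text
t: 34.47
eef_pos: [548.6, 23.4, 75.3]
tcp_rot: [[-1.0, -0.001, 0.0], [-0.001, 1.0, 0.0], [-0.0, 0.0, -1.0]]
contact_force: [-0.3, 0.9, -1.6]
grip_width: 0.404
grip_force: 60.4
```

Request:
send_rows(
  increments=[
    [[0, 0, 0, 0, 0, 0, 60], [0, 0, 0, 0, 0, 0, 60], [0, 0, 0, 0, 0, 0, 60], [0, 0, -0.2, 0, 0, 0, 60], [0, 0, -0.5, 0, 0, 0, 60], [0, 0, -0.8, 0, 0, 0, 60], [0, 0, -1.0, 0, 0, 0, 60], [0, 0, -1.0, 0, 0, 0, 60], [0.43, 0, -1.0, 0, 0, 0, 60], [0.43, 0, -1.0, 0, 0, 0, 60]],
  ],
)

```text
t: 35.3
eef_pos: [482.1, 23.0, 224.9]
tcp_rot: [[-1.0, -0.001, -0.001], [-0.001, 1.0, -0.0], [0.001, -0.0, -1.0]]
contact_force: [0.3, -0.4, -1.3]
grip_width: 0.765
grip_force: 0.0
```

```bash
python3 - <<'E'
from h import *
s=bot.get_state();print(s['eef_pos'],s['t'])
im,m=cam('wrist');cv2.imwrite('pics/w8.png',im);np.save('w8.npy',m,allow_pickle=True)
im,m=cam('top');cv2.imwrite('pics/top8.png',im)
E
```

```text
[482.09185289  23.04440442 224.9078454 ] 35.3
```

View pics/w8.png

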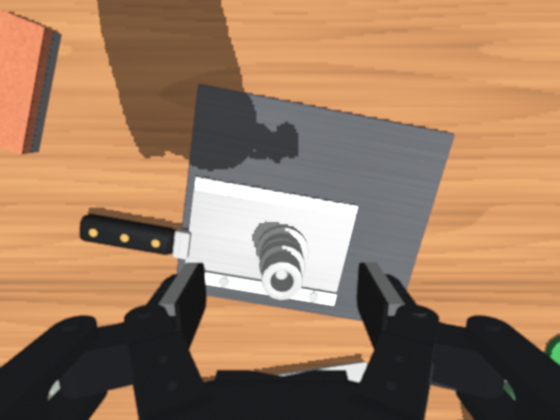

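The stack is complete (cap top at (282,280)). The cleaver's cutting edge runs from (195,178) to (358,206), with the toe on the right. I'll measure those lines.

```bash
cat > edge.py <<'E'
from h import *
def line(P):
    c=P.mean(0); w,v=np.linalg.eigh(np.cov((P-c).T)); d=v[:,1]; r=np.abs((P-c)@v[:,0]); return c,d,r
def fitl(P):
    for _ in range(3):
        c,d,r=line(P); P=P[r<max(1.0,2*np.median(r))]
    return c,d,len(P)
def inter(c1,d1,c2,d2):
    a=np.linalg.solve(np.c_[d1,-d2],c2-c1); return c1+a[0]*d1
def ang(d): return np.degrees(np.arctan2(d[1],d[0]))
E
python3 - <<'E'
from edge import *
im=cv2.imread('pics/w8.png');m=np.load('w8.npy',allow_pickle=True).item()
hsv=cv2.cvtColor(im,cv2.COLOR_BGR2HSV);br=(hsv[...,2]>170)&(hsv[...,1]<50)
E=[];
for u in range(205,350):
    v=np.argmax(br[150:260,u])+150
    E.append(ray(m,u,v-.5,12)[:2])
T=[]
for v in range(212,285,2):
    us=np.where(br[v,300:420])[0]
    if len(us): T.append(ray(m,300+us.max()+.5,v,17)[:2])
ce,de,n=fitl(np.array(E)); ct,dt,n2=fitl(np.array(T))
k=inter(ce,de,ct,dt); print("edge ang",ang(de)%180,n,"toe ang",ang(dt)%180,n2,"corner",k)
de*=np.sign(de[1]); o=k-85*de; nx=np.array([de[1],-de[0]]); print("cleaver origin",o,"post pred",o+60*nx+15*de)
# plate outline
d=((hsv[...,2]<110)&(hsv[...,1]<95)).astype(np.uint8)
L=[]
for u in range(250,440,3):
    c=np.where(d[60:200,u])[0]
    if len(c): L.append(ray(m,u,60+c[0]-.5,12)[:2])
c,dd,n=fitl(np.array(L)); print("plate near side ang",ang(dd)%180,n,"dist edge->plate side",(ce-c)@nx)
E
```

```text
edge ang 79.6324272976574 145 toe ang 169.469958092479 37 corner [502.14364585 102.80615788]
cleaver origin [486.8468375   19.19391204] post pred [548.56668309  23.15126718]
plate near side ang 79.61889660004913 37 dist edge->plate side 89.47997245890613
```

Request:
send_rows(
  increments=[
    [[0.2, -1.0, 0, 0, 0, 0.75, 60], [0.2, -1.0, 0, 0, 0, 0.75, 60], [0.2, -1.0, 0, 0, 0, 0.75, 60], [0.2, -1.0, 0, 0, 0, 0.75, 60], [0.2, -1.0, 0, 0, 0, 0.75, 60], [0.2, -1.0, 0, 0, 0, 0.75, 60], [0.2, -1.0, 0, 0, 0, 0.75, 60], [0.2, -1.0, 0, 0, 0, 0.75, 60], [0.2, -1.0, 0, 0, 0, 0.75, 60], [0.2, -1.0, 0, 0, 0, 0.75, 60]],
  ],
)

```text
t: 36.23
eef_pos: [454.7, -126.9, 225.3]
tcp_rot: [[-0.377, 0.926, 0.0], [0.926, 0.377, -0.0], [-0.0, 0.0, -1.0]]
contact_force: [-0.2, -0.3, 0.7]
grip_width: 0.763
grip_force: 0.0
```

Request:
send_rows(
  increments=[
    [[-0.85, -0.57, 0, 0, 0, 0.75, 60], [-0.85, -0.57, 0, 0, 0, 0.75, 60], [-0.85, -0.57, 0, 0, 0, 0.75, 60], [-0.85, -0.57, 0, 0, 0, 0.75, 60], [-0.85, -0.57, 0, 0, 0, 0.75, 60], [-0.85, -0.57, 0, 0, 0, 0.75, 60], [-0.85, -0.57, 0, 0, 0, 0.75, 60], [-0.85, -0.57, 0, 0, 0, 0.75, 60], [-0.85, -0.57, 0, 0, 0, 0.75, 60], [-0.85, -0.57, 0, 0, 0, 0.75, 60]],
  ],
)

```text
t: 37.07
eef_pos: [424.7, -277.5, 225.3]
tcp_rot: [[0.711, 0.703, 0.0], [0.703, -0.711, -0.001], [-0.0, 0.001, -1.0]]
contact_force: [-1.2, 0.6, -0.3]
grip_width: 0.764
grip_force: 0.0
```

Request:
send_rows(
  increments=[
    [[-0.4, 0.255, 0, 0, 0, 0.42, 60], [-0.4, 0.255, 0, 0, 0, 0.42, 60], [-0.4, 0.255, 0, 0, 0, 0.42, 60], [-0.4, 0.255, 0, 0, 0, 0.42, 60], [-0.4, 0.255, 0, 0, 0, 0.42, 60], [-0.4, 0.255, 0, 0, 0, 0.42, 60], [-0.4, 0.255, 0, 0, 0, 0.42, 60]],
  ],
)

```text
t: 37.65
eef_pos: [409.4, -347.0, 225.2]
tcp_rot: [[0.992, 0.125, -0.0], [0.125, -0.992, -0.001], [-0.0, 0.001, -1.0]]
contact_force: [0.1, -0.6, -0.4]
grip_width: 0.765
grip_force: 0.0
```

```bash
python3 - <<'E'
from h import *
s=bot.get_state();print(s['eef_pos'],s['joint_positions'].round(2),s['tcp_rot'].round(3).tolist())
im,m=cam('wrist');cv2.imwrite('pics/w9.png',im);np.save('w9.npy',m,allow_pickle=True)
E
```

```text
[ 409.37313576 -347.00989228  225.18683404] [-0.26  0.33  1.04  1.96 -0.33  1.03 -0.51] [[0.992, 0.125, -0.0], [0.125, -0.992, -0.001], [-0.0, 0.001, -1.0]]
```

View pics/w9.png

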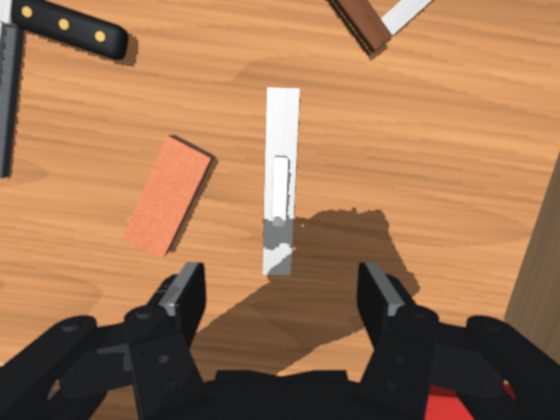

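The straightedge lies at (281,180) with its rib from (280,156) to (280,222). The whetstone is at (168,195), and the square's stock shows at the top, (365,20).

```bash
python3 - <<'E'
from edge import *
im=cv2.imread('pics/w9.png');m=np.load('w9.npy',allow_pickle=True).item()
hsv=cv2.cvtColor(im,cv2.COLOR_BGR2HSV);w=(hsv[...,1]<60)&(hsv[...,2]>75)
L=[];R=[]
for v in list(range(95,145,2))+list(range(235,268,2)):
    us=np.where(w[v,240:320])[0]+240; L.append(ray(m,us.min()-.5,v,8)[:2]);R.append(ray(m,us.max()+.5,v,8)[:2])
cl,dl,_=fitl(np.array(L));cr,dr,_=fitl(np.array(R));print("angs",ang(dl)%180,ang(dr)%180)
d=dl+dr if dl@dr>0 else dl-dr; d/=np.linalg.norm(d)*np.sign(d[0]); n=np.array([-d[1],d[0]]); print("width",(cl-cr)@n)
c=(cl+cr)/2
col=[v for v in range(60,300) if w[v,268:290].sum()>12]; a=ray(m,283,min(col)-.5,8)[:2]; b=ray(m,277,max(col)+.5,8)[:2]
mid=(a+b)/2; ctr=c+((mid-c)@d)*d; print("len",np.linalg.norm(a-b),"center",ctr,"ang",ang(d))
s=bot.get_state();T=s['eef_pos'];R=s['tcp_rot'];print("d tool",(R.T@(np.r_[ctr,T[2]]-T)/150).round(3))
E
```

```text
angs 5.301486545707917 5.0948526632108155
width 32.234305247700256
len 198.91271052332428 center [ 407.02874485 -346.22134292] ang 5.198169604459366
d tool [-0.015 -0.006  0.   ]
```

Request:
send_rows(
  increments=[
    [[-0.015, -0.006, 0.3, 0, 0, 0.022, 100], [-0.015, -0.006, 0.6, 0, 0, 0.022, 100], [-0.015, -0.006, 0.85, 0, 0, 0.022, 100], [-0.015, -0.006, 1.0, 0, 0, 0.022, 100], [-0.015, -0.006, 1.0, 0, 0, 0.022, 100]],
  ],
)

```text
t: 38.12
eef_pos: [404.7, -344.7, 71.1]
tcp_rot: [[0.996, 0.094, -0.006], [0.094, -0.996, 0.003], [-0.005, -0.003, -1.0]]
contact_force: [-0.4, 1.3, -0.4]
grip_width: 0.609
grip_force: 0.0
```

Request:
send_rows(
  increments=[
    [[0, 0, 0.15, 0, 0, 0, 100], [0, 0, 0.28, 0, 0, 0, 100], [0, 0, 0.36, 0, 0, 0, 100], [0, 0, 0.41, 0, 0, 0, 100], [0, 0, 0.41, 0, 0, 0, 100], [0, 0, 0.41, 0, 0, 0, 230], [0, 0, 0.41, 0, 0, 0, 230], [0, 0, 0.41, 0, 0, 0, 230], [0, 0, 0.41, 0, 0, 0, 230], [0, 0, 0.41, 0, 0, 0, 230]],
  ],
)

```text
t: 38.95
eef_pos: [407.2, -346.4, 14.7]
tcp_rot: [[0.996, 0.093, 0.001], [0.093, -0.996, -0.0], [0.001, 0.0, -1.0]]
contact_force: [-1.8, 2.7, 11.2]
grip_width: 0.15
grip_force: 58.8
```

```bash
python3 - <<'E'
from h import *
s=bot.get_state();print(s['eef_pos'],s['grip_width'],s['grip_force'],s['joint_positions'].round(2),s['contact_force'])
E
```

```text
[ 407.22443139 -346.3526063    14.69407341] 0.15022184943621644 58.75271737575531 [ 0.03  0.63  0.71  2.11 -0.69  0.65 -0.26] [-1.80857947  2.67023775 11.21505613]
```

Request:
send_rows(
  increments=[
    [[0, 0, -0.05, 0, 0, 0, 230], [0, 0, -0.2, 0, 0, 0, 230], [0, 0, -0.4, 0, 0, 0, 230], [0, 0, -0.6, 0, 0, 0, 230], [0, 0, -0.67, 0, 0, 0, 230], [0, 0, -0.67, 0, 0, 0, 230]],
  ],
)

```text
t: 39.45
eef_pos: [407.8, -346.7, 116.6]
tcp_rot: [[0.996, 0.093, 0.004], [0.093, -0.996, -0.001], [0.004, 0.002, -1.0]]
contact_force: [-0.3, 0.1, -4.7]
grip_width: 0.146
grip_force: 59.8
```

Request:
send_rows(
  increments=[
    [[0.05, -0.2, 0, 0, 0, -0.08, 230], [0.1, -0.4, 0, 0, 0, -0.16, 230], [0.15, -0.6, 0, 0, 0, -0.24, 230], [0.213, -0.851, 0, 0, 0, -0.32, 230], [0.213, -0.851, 0, 0, 0, -0.41, 230], [0.213, -0.851, 0, 0, 0, -0.41, 230], [0.213, -0.851, 0, 0, 0, -0.41, 230]],
  ],
)

```text
t: 40.03
eef_pos: [426.4, -215.7, 113.6]
tcp_rot: [[0.741, 0.671, -0.001], [0.671, -0.741, 0.0], [-0.0, -0.001, -1.0]]
contact_force: [0.2, -0.0, -4.5]
grip_width: 0.153
grip_force: 60.3
```

Request:
send_rows(
  increments=[
    [[0.2, -0.15, 0, 0, 0, -0.08, 230], [0.4, -0.3, 0, 0, 0, -0.16, 230], [0.6, -0.5, 0, 0, 0, -0.24, 230], [0.681, -0.553, 0, 0, 0, -0.32, 230], [0.681, -0.553, 0, 0, 0, -0.41, 230], [0.681, -0.553, 0, 0, 0, -0.41, 230], [0.681, -0.553, 0, 0, 0, -0.41, 230]],
  ],
)

```text
t: 40.62
eef_pos: [446.2, -87.4, 113.8]
tcp_rot: [[0.196, 0.981, -0.001], [0.981, -0.196, -0.0], [-0.0, -0.001, -1.0]]
contact_force: [-0.5, -1.2, -5.0]
grip_width: 0.151
grip_force: 60.5
```

```bash
cat > go.py <<'E'
import sys
from h import *
from scipy.spatial.transform import Rotation as Ro
# target x y z and wanted azimuth of tool x (deg): shifts in tool axes
s=bot.get_state();T=s['eef_pos'];R=s['tcp_rot']
x,y,z,a=[float(v) for v in sys.argv[1:5]]; c,k=np.cos(np.radians(a)),np.sin(np.radians(a))
G=np.array([[c,k,0],[k,-c,0],[0,0,-1]])
print("t",round(s['t'],2),"from",T.round(1),"az",np.degrees(np.arctan2(R[1,0],R[0,0])).round(2),"shift",(R.T@(np.array([x,y,z])-T)/150).round(3),"turn",(Ro.from_matrix(R.T@G).as_rotvec()/(np.pi/2)).round(4),"grip",round(s['grip_width'],3),round(s['grip_force'],1),"F",s['contact_force'].round(1))
E
python3 go.py 466.2 23 115 79.75;python3 -c "
from h import *
print(bot.get_state()['joint_positions'].round(2))"
```

```text
t 40.62 from [446.2 -87.4 113.8] az 78.71 shift [ 0.748 -0.014 -0.008] turn [-0.0004  0.0003 -0.0116] grip 0.151 60.5 F [-0.5 -1.2 -5. ]
[-0.48  0.26  0.61  2.22 -0.23  0.72  0.09]
```

Request:
send_rows(
  increments=[
    [[0.2, -0.014, 0, 0, 0, -0.012, 230], [0.45, -0.014, 0, 0, 0, -0.012, 230], [0.65, -0.014, 0, 0, 0, -0.012, 230], [0.748, -0.014, 0, 0, 0, -0.012, 230], [0.748, -0.014, 0.2, 0, 0, -0.012, 230], [0.748, -0.014, 0.4, 0, 0, -0.012, 230], [0.748, -0.014, 0.5, 0, 0, -0.012, 230], [0.748, -0.014, 0.5, 0, 0, -0.012, 230], [0.748, -0.014, 0.5, 0, 0, -0.012, 230]],
  ],
)

```text
t: 41.37
eef_pos: [465.4, 22.8, 38.7]
tcp_rot: [[0.177, 0.984, -0.002], [0.984, -0.177, -0.002], [-0.002, -0.002, -1.0]]
contact_force: [0.5, -0.3, -4.7]
grip_width: 0.148
grip_force: 60.3
```

```bash
python3 go.py 466.2 23 27.5 79.75; python3 - <<'E'
from h import *
im,m=cam('wrist');cv2.imwrite('pics/w10.png',im);np.save('w10.npy',m,allow_pickle=True)
E
```

```text
t 41.37 from [465.4  22.8  38.7] az 79.8 shift [0.003 0.005 0.075] turn [-0.0011  0.0012  0.0006] grip 0.148 60.3 F [ 0.5 -0.3 -4.7]
```

View pics/w10.png

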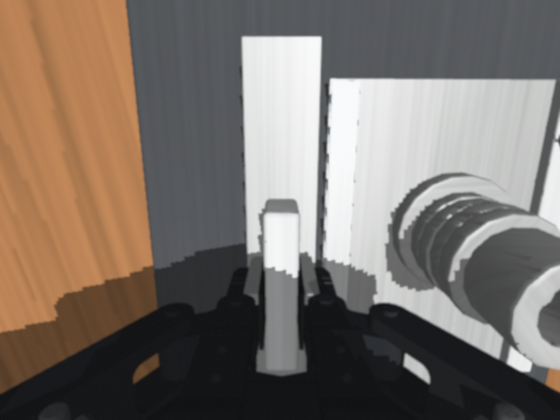

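The bar hangs parallel, just outside the cutting edge: its end spans (241–321,38), and the cleaver edge starts at (330,79). I'll measure the gap.

```bash
python3 - <<'E'
from edge import *
im=cv2.imread('pics/w10.png');m=np.load('w10.npy',allow_pickle=True).item()
g=cv2.cvtColor(im,cv2.COLOR_BGR2GRAY).astype(int)
B=[];C=[]
for v in range(90,230,4):
    row=g[v]; b=[u for u in range(305,329) if row[u]-row[u+2]>30]; c=[u for u in range(318,345) if row[u+2]-row[u]>40]
    if b and c: B.append(ray(m,b[0]+1.5,v,32)[:2]); C.append(ray(m,c[-1]+1,v,12)[:2])
    if v in(90,130,170,210): print(v,row[312:342].tolist())
cb,db,_=fitl(np.array(B));cc,dc,_=fitl(np.array(C)); print("ang bar",ang(db)%180,"cleaver",ang(dc)%180)
dc*=np.sign(dc[1]);n=np.array([dc[1],-dc[0]]); print("gap",(cc-cb)@n)
for u,v in((330,79),(450,79),(540,79)): print("toe y",(ray(m,u,v,17)[:2]-cc)@dc)
print("bar end y",(ray(m,281,38,32)[:2]-cc)@dc,"tcp y",(bot.get_state()['eef_pos'][:2]-cc)@dc)
E
```

```text
90 [247, 247, 247, 246, 246, 245, 237, 208, 152, 107, 90, 89, 86, 74, 57, 57, 104, 175, 227, 238, 243, 248, 250, 250, 249, 249, 250, 249, 249, 250]
130 [244, 244, 243, 243, 241, 232, 193, 136, 99, 89, 90, 90, 86, 76, 74, 93, 112, 148, 215, 245, 250, 250, 250, 250, 249, 250, 250, 249, 249, 250]
170 [240, 239, 239, 237, 226, 182, 125, 93, 89, 91, 89, 85, 82, 118, 183, 226, 230, 236, 246, 249, 249, 249, 249, 249, 249, 249, 249, 249, 248, 248]
210 [235, 235, 233, 221, 173, 117, 90, 90, 92, 86, 77, 82, 109, 129, 158, 213, 239, 245, 245, 246, 246, 245, 245, 244, 244, 244, 244, 243, 243, 244]
ang bar 79.86480373293352 cleaver 79.6354264971548
gap 7.3810318383030316
toe y 35.67399934907185
toe y 35.827812606944825
toe y 35.94299958640619
bar end y 48.986210266169245 tcp y -48.308872085191304
```

Request:
send_rows(
  increments=[
    [[0.007, 0, 0.04, 0, 0, 0.0025, 230], [0.007, 0, 0.07, 0, 0, 0.0025, 230], [0.007, 0, 0.082, 0, 0, 0.0025, 230], [0.007, 0, 0.082, 0, 0, 0.0025, 230], [0.007, 0, 0.082, 0, 0, 0.0025, 230]],
  ],
)

```text
t: 41.83
eef_pos: [466.0, 25.6, 27.0]
tcp_rot: [[0.175, 0.985, 0.0], [0.985, -0.175, 0.0], [0.0, 0.0, -1.0]]
contact_force: [0.7, 0.3, -4.9]
grip_width: 0.149
grip_force: 60.5
```

Request:
send_rows(
  increments=[
    [[0, 0.008, 0, 0, 0, 0, 230], [0, 0.016, 0, 0, 0, 0, 230], [0, 0.024, 0, 0, 0, 0, 230], [0, 0.024, 0, 0, 0, 0, 230], [0, 0.024, 0, 0, 0, 0, 230]],
  ],
)

```text
t: 42.25
eef_pos: [469.6, 24.9, 26.9]
tcp_rot: [[0.174, 0.985, 0.0], [0.985, -0.174, -0.0], [-0.0, 0.0, -1.0]]
contact_force: [0.5, 0.0, -4.5]
grip_width: 0.145
grip_force: 60.5
```

```bash
python3 go.py 471.1 22.1 26.7 79.7
```

```text
t 42.25 from [469.6  24.9  26.9] az 79.96 shift [-0.017  0.013  0.001] turn [0.0001 0.     0.0028] grip 0.145 60.5 F [ 0.5  0.  -4.5]
```

Request:
send_rows(
  increments=[
    [[-0.006, 0, 0.004, 0, 0, 0.0028, 230], [-0.006, 0, 0.008, 0, 0, 0.0028, 230], [-0.006, 0.006, 0.008, 0, 0, 0.0028, 230], [-0.006, 0.013, 0.008, 0, 0, 0.0028, 230], [-0.006, 0.013, 0.008, 0, 0, 0.0028, 230]],
  ],
)

```text
t: 42.67
eef_pos: [469.7, 24.7, 26.6]
tcp_rot: [[0.178, 0.984, -0.003], [0.984, -0.178, 0.002], [0.002, -0.004, -1.0]]
contact_force: [-21.4, 7.5, 48.7]
grip_width: 0.146
grip_force: 67.9
```

```bash
python3 go.py 471.1 22.1 26.7 79.7
```

```text
t 42.67 from [469.7  24.7  26.6] az 79.73 shift [-0.016  0.013 -0.001] turn [-0.0024 -0.0012  0.0004] grip 0.146 67.9 F [-21.4   7.5  48.7]
```

Request:
send_rows(
  increments=[
    [[0, 0, -0.008, 0, 0, 0, 230], [0, 0, -0.008, 0, 0, 0, 230], [0, 0, -0.008, 0, 0, 0, 230]],
  ],
)

```text
t: 42.92
eef_pos: [471.1, 23.8, 26.8]
tcp_rot: [[0.179, 0.984, -0.0], [0.984, -0.179, 0.0], [-0.0, -0.0, -1.0]]
contact_force: [-0.9, 0.0, -3.1]
grip_width: 0.152
grip_force: 60.7
```

```bash
python3 go.py 471.1 22.1 26.7 79.7
```

```text
t 42.92 from [471.1  23.8  26.8] az 79.7 shift [-0.011  0.002  0.001] turn [-0.0001  0.      0.    ] grip 0.152 60.7 F [-0.9  0.  -3.1]
```

Now just above the plate with no lateral contact yet. I'll step towards the edge.

Request:
send_rows(
  increments=[
    [[0, 0.005, 0, 0, 0, 0, 230], [0, 0.01, 0, 0, 0, 0, 230], [0, 0.01, 0, 0, 0, 0, 230], [0, 0.01, 0, 0, 0, 0, 230]],
  ],
)

```text
t: 43.25
eef_pos: [471.2, 23.7, 26.7]
tcp_rot: [[0.179, 0.984, -0.003], [0.984, -0.179, 0.001], [0.0, -0.003, -1.0]]
contact_force: [-13.3, 3.9, 16.1]
grip_width: 0.151
grip_force: 63.4
```

```bash
python3 go.py 471.1 22.1 26.7 79.7; python3 - <<'E'
from h import *
im,m=cam('wrist');cv2.imwrite('pics/w11.png',im)
g=cv2.cvtColor(im,cv2.COLOR_BGR2GRAY).astype(int)
for v in(90,130,170,210): print(v,g[v,312:342].tolist())
E
```

```text
t 43.25 from [471.2  23.7  26.7] az 79.71 shift [-0.011  0.001  0.   ] turn [-0.0021 -0.      0.0001] grip 0.151 63.4 F [-13.3   3.9  16.1]
90 [247, 247, 247, 246, 246, 244, 237, 224, 227, 239, 242, 244, 248, 249, 249, 249, 249, 249, 249, 249, 249, 249, 249, 249, 249, 249, 249, 249, 249, 249]
130 [244, 244, 243, 242, 241, 232, 216, 219, 234, 245, 249, 250, 249, 249, 249, 249, 249, 249, 249, 249, 250, 249, 249, 250, 249, 249, 249, 249, 250, 249]
170 [240, 239, 239, 237, 227, 197, 164, 180, 229, 246, 249, 249, 249, 249, 249, 249, 249, 249, 249, 249, 249, 248, 248, 248, 248, 249, 249, 249, 249, 248]
210 [234, 234, 233, 224, 212, 218, 226, 235, 242, 245, 246, 246, 246, 245, 245, 245, 244, 244, 244, 244, 244, 244, 244, 244, 244, 244, 243, 243, 243, 243]
```

Request:
send_rows(
  increments=[
    [[0, -0.007, 0, 0, 0, 0, 230], [0, -0.007, 0, 0, 0, 0, 230], [0, -0.007, 0, 0, 0, 0, 170], [0, -0.007, 0, 0, 0, 0, 150], [0, -0.007, 0, 0, 0, 0, 150], [0, -0.007, -0.1, 0, 0, 0, 150], [0, -0.007, -0.4, 0, 0, 0, 150], [0, -0.007, -0.7, 0, 0, 0, 150], [0, -0.007, -1.0, 0, 0, 0, 150], [0, -0.007, -1.0, 0, 0, 0, 150]],
  ],
)

```text
t: 44.13
eef_pos: [474.2, 23.3, 182.1]
tcp_rot: [[0.18, 0.984, 0.006], [0.984, -0.18, 0.002], [0.003, 0.006, -1.0]]
contact_force: [1.2, 0.5, 1.0]
grip_width: 0.414
grip_force: 0.0
```

```bash
python3 go.py 471.1 22.1 176 79.7; python3 - <<'E'
from h import *
im,m=cam('wrist');cv2.imwrite('pics/w12.png',im);np.save('w12.npy',m,allow_pickle=True)
im,m=cam('top');cv2.imwrite('pics/top12.png',im)
hsv=cv2.cvtColor(im,cv2.COLOR_BGR2HSV)
# square steel blade and stock
w=((hsv[...,1]<70)&(hsv[...,2]>110)).astype(np.uint8); w[:170]=0;w[240:]=0;w[:,:385]=0;w[:,450:]=0
k=((hsv[...,2]<85)&(hsv[...,1]>60)).astype(np.uint8); k[:180]=0;k[225:]=0;k[:,:385]=0;k[:,440:]=0
for n,a,z in(("blade",w,11),("stock",k,28)):
    cs,_=cv2.findContours(a,cv2.RETR_EXTERNAL,cv2.CHAIN_APPROX_NONE); c=max(cs,key=cv2.contourArea); r=cv2.minAreaRect(c); print(n,r,ray(m,*r[0],z)[:2].round(1))
    print([ray(m,*p,z)[:2].round().tolist() for p in cv2.boxPoints(r)])
E
```

```text
t 44.13 from [474.2  23.3 182.1] az 79.63 shift [-0.012 -0.019  0.041] turn [ 0.0038 -0.002  -0.0008] grip 0.414 0.0 F [1.2 0.5 1. ]
blade ((427.54339599609375, 194.0318145751953), (5.537314414978027, 23.815826416015625), 36.25383758544922) [ 603.7 -476.4]
[[577.0, -445.0], [642.0, -493.0], [631.0, -508.0], [566.0, -460.0]]
stock ((408.6413269042969, 203.09654235839844), (24.08319091796875, 6.31145715713501), 48.36646270751953) [ 571.4 -407.6]
[[594.0, -374.0], [608.0, -390.0], [549.0, -441.0], [535.0, -426.0]]
```

View pics/w12.png

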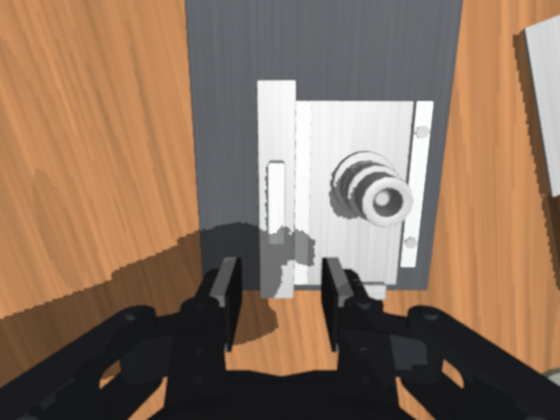

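The straightedge is flush on the edge and centred (rows 80–297 against the cleaver's 100–286). The square has been knocked to about (571,-408). I'm going there.

Request:
send_rows(
  increments=[
    [[-0.913, 0.384, -0.15, 0, 0, 0.2, 80], [-0.913, 0.384, -0.15, 0, 0, 0.2, 80], [-0.913, 0.384, -0.15, 0, 0, 0.2, 80], [-0.913, 0.384, -0.15, 0, 0, 0.2, 80], [-0.913, 0.384, -0.15, 0, 0, 0.2, 80]],
  ],
)

```text
t: 44.65
eef_pos: [504.3, -126.9, 199.4]
tcp_rot: [[0.48, 0.878, 0.001], [0.878, -0.48, -0.003], [-0.002, 0.002, -1.0]]
contact_force: [-0.8, -0.0, -0.3]
grip_width: 0.69
grip_force: 0.0
```

Request:
send_rows(
  increments=[
    [[-0.749, 0.648, 0, 0, 0, 0.19, 80], [-0.749, 0.648, 0, 0, 0, 0.19, 80], [-0.749, 0.648, 0, 0, 0, 0.19, 80], [-0.749, 0.648, 0, 0, 0, 0.19, 80], [-0.749, 0.648, 0, 0, 0, 0.19, 80]],
  ],
)

```text
t: 45.07
eef_pos: [535.7, -271.7, 198.2]
tcp_rot: [[0.716, 0.698, -0.002], [0.698, -0.716, -0.003], [-0.003, 0.001, -1.0]]
contact_force: [-1.7, 0.5, -1.0]
grip_width: 0.682
grip_force: 0.0
```

Request:
send_rows(
  increments=[
    [[-0.507, 0.82, 0, 0, 0, 0, 80], [-0.507, 0.82, 0, 0, 0, 0, 80], [-0.507, 0.82, 0, 0, 0, 0, 80], [-0.507, 0.82, 0, 0, 0, 0, 80], [-0.507, 0.82, 0, 0, 0, 0, 80], [-0.507, 0.82, 0, 0, 0, 0, 80]],
  ],
)

```text
t: 45.57
eef_pos: [567.7, -408.2, 197.5]
tcp_rot: [[0.713, 0.701, -0.002], [0.701, -0.713, 0.0], [-0.001, -0.002, -1.0]]
contact_force: [0.0, 0.3, -0.4]
grip_width: 0.686
grip_force: 0.0
```

```bash
python3 go.py 571 -408 200 45; python3 - <<'E'
from h import *
print(bot.get_state()['joint_positions'].round(2))
im,m=cam('wrist');cv2.imwrite('pics/w13.png',im);np.save('w13.npy',m,allow_pickle=True)
E
```

```text
t 45.57 from [ 567.7 -408.2  197.5] az 44.51 shift [ 0.016  0.014 -0.017] turn [-0.0011  0.0009 -0.0055] grip 0.686 0.0 F [ 0.   0.3 -0.4]
[ 0.03  0.6   0.75  1.61 -0.44  1.11  0.1 ]
```

View pics/w13.png

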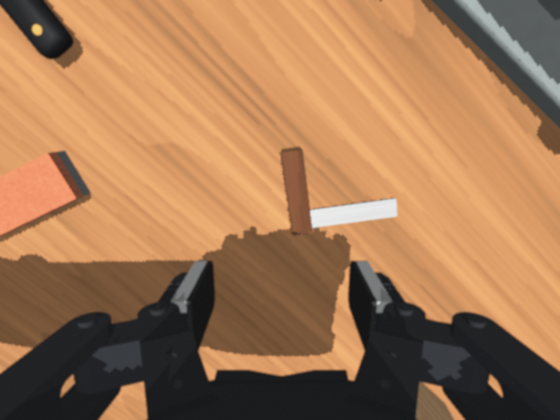

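The stock runs (291,149)–(300,235), with the blade out to (397,208).

```bash
cat > sq.py <<'E'
from edge import *
def square(im,m,zb=11,zs=28,box=(120,260,250,430)):
    y0,y1,x0,x1=box
    hsv=cv2.cvtColor(im,cv2.COLOR_BGR2HSV); H,S,V=[hsv[y0:y1,x0:x1,i].astype(int) for i in range(3)]
    w=((S<60)&(V>150)).astype(np.uint8); k=((V<150)&(S>90)&((H<13)|(H>170))).astype(np.uint8); k=cv2.morphologyEx(k,cv2.MORPH_OPEN,np.ones((5,5)))
    out=[]
    for a,z in((w,zb),(k,zs)):
        cs,_=cv2.findContours(a,cv2.RETR_EXTERNAL,cv2.CHAIN_APPROX_NONE); c=max(cs,key=cv2.contourArea).reshape(-1,2)+[x0,y0]
        P=np.array([ray(m,*p,z)[:2] for p in c]).astype(np.float32); r=cv2.minAreaRect(P); b=cv2.boxPoints(r)
        d=b[1]-b[0] if np.linalg.norm(b[1]-b[0])>np.linalg.norm(b[2]-b[1]) else b[2]-b[1]
        out.append((np.array(r[0]),ang(d)%180,np.round(r[1],1)))
    return out
E
python3 - <<'E'
from sq import *
im=cv2.imread('pics/w13.png');m=np.load('w13.npy',allow_pickle=True).item()
for o in square(im,m): print(o)
hsv=cv2.cvtColor(im,cv2.COLOR_BGR2HSV)
for v in(160,180,200,225): print(v,[(u,*hsv[v,u].tolist()) for u in range(276,320,3)])
E
```

```text
(array([ 601.99450684, -473.45437622]), np.float32(142.98969), array([19.3, 84.9]))
(array([ 578.95068359, -417.03790283]), np.float32(52.39515), array([79.4, 19.3]))
160 [(276, 14, 135, 212), (279, 13, 135, 211), (282, 12, 140, 135), (285, 11, 140, 144), (288, 10, 138, 144), (291, 11, 140, 146), (294, 11, 140, 144), (297, 10, 138, 140), (300, 10, 139, 127), (303, 13, 136, 143), (306, 14, 135, 200), (309, 13, 135, 200), (312, 14, 136, 214), (315, 13, 136, 217), (318, 14, 135, 209)]
180 [(276, 13, 135, 217), (279, 13, 135, 219), (282, 13, 135, 219), (285, 11, 138, 135), (288, 10, 136, 144), (291, 10, 137, 143), (294, 10, 138, 144), (297, 11, 138, 140), (300, 11, 140, 129), (303, 11, 140, 126), (306, 13, 136, 171), (309, 14, 135, 210), (312, 13, 135, 212), (315, 14, 136, 210), (318, 13, 136, 205)]
200 [(276, 14, 135, 223), (279, 14, 134, 224), (282, 15, 131, 234), (285, 14, 134, 228), (288, 11, 139, 134), (291, 11, 140, 144), (294, 10, 137, 143), (297, 11, 139, 141), (300, 10, 139, 138), (303, 11, 139, 130), (306, 11, 138, 129), (309, 13, 135, 192), (312, 14, 136, 222), (315, 14, 135, 213), (318, 14, 135, 213)]
225 [(276, 14, 131, 232), (279, 15, 129, 237), (282, 15, 130, 235), (285, 15, 129, 237), (288, 15, 128, 239), (291, 12, 139, 147), (294, 11, 138, 142), (297, 11, 138, 140), (300, 11, 138, 135), (303, 11, 140, 129), (306, 11, 138, 131), (309, 10, 136, 129), (312, 18, 6, 199), (315, 60, 1, 232), (318, 30, 1, 230)]
```

```bash
python3 go.py 579 -417 7 52.6
```

```text
t 45.62 from [ 568.1 -406.9  197.8] az 44.59 shift [0.005 0.101 1.272] turn [-0.0012  0.0003 -0.089 ] grip 0.685 0.0 F [0.7 0.8 0.6]
```

Request:
send_rows(
  increments=[
    [[0.005, 0.101, 0.3, 0, 0, -0.089, 80], [0.005, 0.101, 0.5, 0, 0, -0.089, 80], [0.005, 0.101, 0.6, 0, 0, -0.089, 80], [0.005, 0.101, 0.6, 0, 0, -0.089, 80], [0.005, 0.101, 0.6, 0, 0, -0.089, 80]],
  ],
)

```text
t: 46.03
eef_pos: [579.6, -416.8, 109.7]
tcp_rot: [[0.608, 0.794, -0.001], [0.794, -0.608, 0.0], [-0.0, -0.001, -1.0]]
contact_force: [-1.6, -1.2, 0.5]
grip_width: 0.683
grip_force: 0.0
```

```bash
python3 - <<'E'
from sq import *
im,m=cam('wrist');cv2.imwrite('pics/w14.png',im)
for o in square(im,m,box=(100,330,220,470)): print(o)
E
python3 go.py 579 -417 7 52.6
```

```text
(array([ 620.37518311, -487.6607666 ]), np.float32(142.63766), array([19.2, 38.2]))
(array([ 579.20001221, -416.7635498 ]), np.float32(52.95537), array([78.8, 18.8]))
t 46.08 from [ 580.2 -417.4  111. ] az 52.59 shift [-0.002 -0.009  0.693] turn [ 0.0007  0.     -0.0001] grip 0.686 0.0 F [-0.4  0.1  0.9]
```

Request:
send_rows(
  increments=[
    [[-0.002, -0.006, 0.25, 0, 0, 0, 80], [-0.002, -0.006, 0.5, 0, 0, 0, 80], [-0.002, -0.006, 0.65, 0, 0, 0, 80], [-0.002, -0.006, 0.69, 0, 0, 0, 80], [-0.002, -0.006, 0.69, 0, 0, 0, 80], [-0.002, -0.006, 0.69, 0, 0, 0, 230], [-0.002, -0.006, 0.69, 0, 0, 0, 230], [-0.002, -0.006, 0.69, 0, 0, 0, 230], [-0.002, -0.006, 0.69, 0, 0, 0, 230], [-0.002, -0.006, 0.69, 0, 0, 0, 230]],
  ],
)

```text
t: 46.92
eef_pos: [579.7, -417.8, 8.1]
tcp_rot: [[0.607, 0.795, 0.002], [0.795, -0.607, -0.001], [0.001, 0.002, -1.0]]
contact_force: [-2.8, 3.1, 12.6]
grip_width: 0.221
grip_force: 59.2
```

```bash
python3 go.py 579 -417 7 52.6
```

```text
t 46.92 from [ 579.7 -417.8    8.1] az 52.62 shift [ 0.002 -0.007  0.008] turn [ 0.0015 -0.0004  0.0002] grip 0.221 59.2 F [-2.8  3.1 12.6]
```

Request:
send_rows(
  increments=[
    [[0, 0, -0.05, 0, 0, 0, 230], [0, 0, -0.2, 0, 0, 0, 230], [0, 0, -0.4, 0, 0, 0, 230], [0, 0, -0.65, 0, 0, 0, 230], [0, 0, -0.9, 0, 0, 0, 230], [0, 0, -0.9, 0, 0, 0, 230]],
  ],
)

```text
t: 47.42
eef_pos: [580.9, -420.0, 149.4]
tcp_rot: [[0.608, 0.794, 0.008], [0.794, -0.608, -0.005], [0.001, 0.01, -1.0]]
contact_force: [1.0, -1.1, -2.7]
grip_width: 0.223
grip_force: 59.5
```

Request:
send_rows(
  increments=[
    [[0.17, -0.15, 0, 0, 0, 0.06, 230], [0.35, -0.3, 0, 0, 0, 0.12, 230], [0.5, -0.45, 0, 0, 0, 0.18, 230], [0.666, -0.577, 0, 0, 0, 0.25, 230], [0.666, -0.577, 0, 0, 0, 0.25, 230]],
  ],
)

```text
t: 47.83
eef_pos: [572.0, -277.9, 140.6]
tcp_rot: [[0.866, 0.5, -0.0], [0.5, -0.866, 0.004], [0.002, -0.004, -1.0]]
contact_force: [0.8, 0.7, -4.4]
grip_width: 0.22
grip_force: 59.9
```

Request:
send_rows(
  increments=[
    [[0.1, -0.2, 0, 0, 0, 0.06, 230], [0.2, -0.4, 0, 0, 0, 0.12, 230], [0.3, -0.6, 0, 0, 0, 0.18, 230], [0.395, -0.788, 0, 0, 0, 0.25, 230], [0.395, -0.788, 0, 0, 0, 0.25, 230]],
  ],
)

```text
t: 48.25
eef_pos: [563.2, -145.7, 140.4]
tcp_rot: [[0.991, 0.132, -0.001], [0.132, -0.991, 0.003], [-0.001, -0.004, -1.0]]
contact_force: [1.5, 0.2, -4.2]
grip_width: 0.222
grip_force: 60.2
```

Request:
send_rows(
  increments=[
    [[0.02, -0.22, 0, 0, 0, 0.06, 230], [0.03, -0.44, 0, 0, 0, 0.12, 230], [0.05, -0.66, 0, 0, 0, 0.18, 230], [0.063, -0.879, 0, 0, 0, 0.2, 230], [0.063, -0.879, 0, 0, 0, 0.2, 230]],
  ],
)

```text
t: 48.67
eef_pos: [554.5, -14.3, 140.4]
tcp_rot: [[0.985, -0.174, -0.001], [-0.174, -0.985, 0.002], [-0.002, -0.002, -1.0]]
contact_force: [1.5, 1.1, -3.8]
grip_width: 0.222
grip_force: 60.3
```

Request:
send_rows(
  increments=[
    [[-0.05, -0.22, 0, 0, 0, 0, 230], [-0.1, -0.44, 0, 0, 0, 0, 230], [-0.15, -0.66, 0, 0, 0, 0, 230], [-0.211, -0.856, 0, 0, 0, 0, 230], [-0.211, -0.856, 0, 0, 0, 0, 230], [-0.211, -0.856, 0, 0, 0, 0, 230]],
  ],
)

```text
t: 49.17
eef_pos: [546.4, 112.3, 141.0]
tcp_rot: [[0.984, -0.176, -0.0], [-0.176, -0.984, 0.0], [-0.0, -0.0, -1.0]]
contact_force: [0.4, -0.6, -2.9]
grip_width: 0.22
grip_force: 60.4
```

```bash
python3 go.py 547.8 110.7 60 -10.37
```

```text
t 49.17 from [546.4 112.3 141. ] az -10.12 shift [0.011 0.009 0.54 ] turn [-0.0003  0.0001  0.0028] grip 0.22 60.4 F [ 0.4 -0.6 -2.9]
```

Request:
send_rows(
  increments=[
    [[0.011, 0.009, 0.2, 0, 0, 0.0028, 230], [0.011, 0.009, 0.4, 0, 0, 0.0028, 230], [0.011, 0.009, 0.6, 0, 0, 0.0028, 230], [0.011, 0.009, 0.7, 0, 0, 0.0028, 230], [0.011, 0.009, 0.72, 0, 0, 0.0028, 230], [0.011, 0.009, 0.72, 0, 0, 0.0028, 230], [0.011, 0.009, 0.72, 0, 0, 0.0028, 230]],
  ],
)

```text
t: 49.75
eef_pos: [548.7, 108.0, 34.0]
tcp_rot: [[0.983, -0.185, 0.001], [-0.185, -0.983, 0.0], [0.001, -0.0, -1.0]]
contact_force: [-0.7, -0.7, -3.1]
grip_width: 0.22
grip_force: 60.3
```

```bash
python3 go.py 547.8 110.7 20.5 -10.37; python3 - <<'E'
from edge import *
im,m=cam('wrist');cv2.imwrite('pics/w15.png',im);np.save('w15.npy',m,allow_pickle=True)
# predicted pixels
o=np.array([486.85,19.19]);a=np.radians(79.63);dy=np.array([np.cos(a),np.sin(a)]);nx=np.array([dy[1],-dy[0]])
W=lambda x,y,z:np.r_[o+x*nx+y*dy,z]
for n,p in(("toe-edge corner",(0,85,17)),("toe mid",(50,85,17)),("toe spine",(100,85,17)),("blade tip out",(3.5,16,33)),("stock face top +x",(83,91,50)),("stock face bot",(83,91,22)),("se end",(-16,100,20))): print(n,proj(m,W(*p)).round())
s=im[::12,::8]; hsv=cv2.cvtColor(im,cv2.COLOR_BGR2HSV)
for v in range(20,400,20): print(v,"".join(" .:#W"[min(4,int(x)//52)] if q<70 else "ob"[int(x<150)] for q,x in zip(hsv[v,::5,1],hsv[v,::5,2])))
E
```

```text
t 49.75 from [548.7 108.   34. ] az -10.69 shift [-0.009 -0.017  0.09 ] turn [-0.0002 -0.0007 -0.0036] grip 0.22 60.3 F [-0.7 -0.7 -3.1]
toe-edge corner [307. 341.]
toe mid [308. 252.]
toe spine [310. 149.]
blade tip out [453. 354.]
stock face top +x [300. 202.]
stock face bot [297. 188.]
se end [278. 370.]
20 oooooooooooooooooooooooooooooooooooooooooooooooooooooooooooooooooooooooooooooooooooooooooooooooooooooooooooooooo
40 oooooooooooooooooooooooooooooooooooooooooooooooooooooooooooooooooooooooooooooooooooooooooooooooooooooooooooooooo
60 oooooooooooooooooooooooooooooooooooooooooooooooooooooooooooooooooooooooooooooooooooooooooooooooooooooooooooooooo
80 ooooooooooooooooooooooooooo:::::::::::::::::::::::::::::::::::::::::::::::::::::::::::::::::::::::::::::::::::::
100 oooooooooooooooooooooooooooo::::::::::::::::::::::::::::::::::::::::::::::::::::::::::::::::::::::::::::::::::::
120 oooooooooooooooooooooooooooo:::::::::::::::::::::::::::::::::::WWWWWWWWWWWWWWWWWWWWWWWWWWWWWWWWWWWWWWWWWWWWWWWWW
140 ooooooooooooooooooooooooooooo::::::::::::::::::::::::::::::::::WWWWWWWWWWWWWWWWWWWWWWWWWW
[... 727 characters left out ...]
80 oooooooooooooooooooooooooooooooo:::::::::....   ... bbbbbbbbbb ...  .:::::::::::::::::::.....:::::::::::::::::::
300 oooooooooooooooooooooooooooooooo:::::::::.       .. bbbbbbbbbb :       :::::::::::::::::::::.:::.....::::::::WWW
320 oooooooooooooooooooooooooob                         bbbbbbbbbb                         ........::::.......:WWWWW
340 ooooooooooooooooooob              .....             bbbbbbbbb.                                .:::........::::::
360 oooooooooooo.               oo   .                ::bbbbbbbbb.:.                   ::.               .:::::.::::
380 ooooo                    oo                                                           .:                    .::W
```

Request:
send_rows(
  increments=[
    [[-0.012, -0.008, 0.04, 0, 0, -0.003, 230], [-0.012, -0.008, 0.075, 0, 0, -0.003, 230], [-0.012, -0.008, 0.086, 0, 0, -0.003, 230], [-0.012, -0.008, 0.086, 0, 0, -0.003, 230], [-0.012, -0.008, 0.086, 0, 0, -0.003, 230]],
  ],
)

```text
t: 50.22
eef_pos: [546.3, 110.9, 20.2]
tcp_rot: [[0.984, -0.179, -0.0], [-0.179, -0.984, 0.001], [-0.0, -0.001, -1.0]]
contact_force: [-2.9, 2.1, 3.8]
grip_width: 0.219
grip_force: 61.5
```

```bash
python3 go.py 546.7 104.8 20.5 -10.4
```

```text
t 50.22 from [546.3 110.9  20.2] az -10.33 shift [ 0.01   0.039 -0.002] turn [-0.0005  0.0002  0.0007] grip 0.219 61.5 F [-2.9  2.1  3.8]
```

Request:
send_rows(
  increments=[
    [[0.003, 0.01, -0.004, 0, 0, 0, 230], [0.003, 0.02, -0.004, 0, 0, 0, 230], [0.003, 0.03, -0.004, 0, 0, 0, 230], [0.003, 0.03, -0.004, 0, 0, 0, 230]],
  ],
)

```text
t: 50.55
eef_pos: [545.8, 105.4, 20.5]
tcp_rot: [[0.984, -0.18, -0.0], [-0.18, -0.984, -0.0], [-0.0, 0.0, -1.0]]
contact_force: [0.3, -0.3, -3.4]
grip_width: 0.216
grip_force: 60.4
```

Request:
send_rows(
  increments=[
    [[0, 0.005, 0, 0, 0, 0, 230], [0, 0.005, 0, 0, 0, 0, 230]],
  ],
)

```text
t: 50.72
eef_pos: [545.8, 105.0, 20.5]
tcp_rot: [[0.984, -0.18, -0.0], [-0.18, -0.984, -0.0], [-0.0, 0.0, -1.0]]
contact_force: [0.1, 0.2, -4.1]
grip_width: 0.217
grip_force: 60.4
```

```bash
python3 go.py 546.7 104.8 20.5 -10.4
```

```text
t 50.72 from [545.8 105.   20.5] az -10.37 shift [0.006 0.    0.   ] turn [0.0001 0.     0.0003] grip 0.217 60.4 F [ 0.1  0.2 -4.1]
```

Request:
send_rows(
  increments=[
    [[0, 0.005, 0, 0, 0, 0, 230], [0, 0.005, 0, 0, 0, 0, 230], [0, 0.005, 0, 0, 0, 0, 230]],
  ],
)

```text
t: 50.97
eef_pos: [545.7, 104.6, 20.5]
tcp_rot: [[0.984, -0.18, -0.0], [-0.18, -0.984, 0.0], [-0.0, -0.0, -1.0]]
contact_force: [-0.0, 1.3, -4.4]
grip_width: 0.217
grip_force: 60.4
```

Request:
send_rows(
  increments=[
    [[0, 0.004, 0, 0, 0, 0, 230], [0, 0.004, 0, 0, 0, 0, 230], [0, 0.004, 0, 0, 0, 0, 230]],
  ],
)

```text
t: 51.22
eef_pos: [545.7, 104.6, 20.5]
tcp_rot: [[0.984, -0.179, 0.0], [-0.179, -0.984, 0.001], [-0.0, -0.001, -1.0]]
contact_force: [1.3, 4.7, -4.9]
grip_width: 0.216
grip_force: 60.1
```

Request:
send_rows(
  increments=[
    [[0, 0.004, 0, 0, 0, 0, 230], [0, 0.004, 0.002, 0, 0, 0, 230], [0, 0.004, 0.003, 0, 0, 0, 230], [0, 0.004, 0.003, 0, 0, 0, 230]],
  ],
)

```text
t: 51.55
eef_pos: [545.8, 104.3, 20.3]
tcp_rot: [[0.984, -0.179, 0.0], [-0.179, -0.984, 0.001], [0.0, -0.001, -1.0]]
contact_force: [-0.6, 7.6, -0.3]
grip_width: 0.217
grip_force: 61.0
```

```bash
python3 go.py 546.7 104.8 20.5 -10.4
```

```text
t 51.55 from [545.8 104.3  20.3] az -10.32 shift [ 0.006 -0.004 -0.001] turn [-0.0009 -0.      0.0009] grip 0.217 61.0 F [-0.6  7.6 -0.3]
```

Request:
send_rows(
  increments=[
    [[0, -0.003, 0, 0, 0, 0, 230], [0, -0.003, 0, 0, 0, 0, 230], [0, -0.003, 0, 0, 0, 0, 180], [0, -0.003, 0, 0, 0, 0, 160], [0, -0.003, 0, 0, 0, 0, 160], [0, -0.003, -0.1, 0, 0, 0, 160], [0, -0.003, -0.3, 0, 0, 0, 160], [0, -0.003, -0.6, 0, 0, 0, 160], [0, -0.003, -1.0, 0, 0, 0, 160], [0, -0.003, -1.0, 0, 0, 0, 160]],
  ],
)

```text
t: 52.38
eef_pos: [546.6, 102.7, 173.9]
tcp_rot: [[0.983, -0.181, 0.003], [-0.181, -0.983, 0.0], [0.003, -0.001, -1.0]]
contact_force: [0.0, 0.6, 0.7]
grip_width: 0.37
grip_force: 0.0
```

Request:
send_rows(
  increments=[
    [[0, 0, -0.3, 0, 0, 0, 160], [0, 0, -0.3, 0, 0, 0, 160], [0, 0, -0.3, 0, 0, 0, 160], [0, 0, -0.3, 0, 0, 0, 160]],
  ],
)

```text
t: 52.72
eef_pos: [545.3, 103.8, 214.9]
tcp_rot: [[0.984, -0.18, -0.0], [-0.18, -0.984, 0.0], [-0.0, -0.0, -1.0]]
contact_force: [-0.1, -0.6, -0.2]
grip_width: 0.372
grip_force: 0.0
```

```bash
python3 go.py 546.7 104.8 20.5 -10.4; python3 - <<'E'
from edge import *
im,m=cam('wrist');cv2.imwrite('pics/w16.png',im);np.save('w16.npy',m,allow_pickle=True)
o=np.array([486.85,19.19]);a=np.radians(79.63);dy=np.array([np.cos(a),np.sin(a)]);nx=np.array([dy[1],-dy[0]])
W=lambda x,y,z:np.r_[o+x*nx+y*dy,z]
hsv=cv2.cvtColor(im,cv2.COLOR_BGR2HSV);H,S,V=[hsv[...,i].astype(int) for i in range(3)]
k=((V<160)&(S>90)&((H<13)|(H>170))).astype(np.uint8);k[:, :180]=0;k[:,380:]=0
k=cv2.morphologyEx(k,cv2.MORPH_OPEN,np.ones((3,3)))
cs,_=cv2.findContours(k,cv2.RETR_EXTERNAL,cv2.CHAIN_APPROX_NONE);c=max(cs,key=cv2.contourArea).reshape(-1,2)
P=np.array([ray(m,*p,40)[:2] for p in c]).astype(np.float32);r=cv2.minAreaRect(P);b=cv2.boxPoints(r)
loc=[((q-o)@nx,(q-o)@dy) for q in b];print("stock corners in cleaver frame",np.round(loc,1),"size",r[1])
# toe, white/plate boundary at z17, in cleaver frame, by row
for v in range(60,330,15):
    us=[u for u in range(230,420) if V[v,u+2]-V[v,u]>50 and S[v,u+2]<60]
    if us: p=ray(m,us[0]+1.5,v,17)[:2]; print(v,us[0],np.round([(p-o)@nx,(p-o)@dy],1))
E
```

```text
t 52.72 from [545.3 103.8 214.9] az -10.35 shift [ 0.008 -0.008  1.296] turn [-0.0003  0.0001  0.0005] grip 0.372 0.0 F [-0.1 -0.6 -0.2]
stock corners in cleaver frame [[  5.5  84.9]
 [ 82.5  85.5]
 [ 82.3 103.6]
 [  5.4 103. ]] size (18.170106887817383, 76.97346496582031)
120 289 [109.2  84.6]
135 289 [95.4 84.5]
150 289 [81.3 84.4]
165 292 [66.8 81.3]
180 293 [52.  80.2]
195 292 [36.8 81. ]
240 272 [-10.9 101.3]
255 272 [-27.6 101.4]
270 243 [-44.7 132.3]
285 244 [-62.3 131.7]
300 244 [-80.3 132.2]
```

```bash
python3 - <<'E'
from edge import *
im,m=cam('wrist')
hsv=cv2.cvtColor(im,cv2.COLOR_BGR2HSV);H,S,V=[hsv[...,i].astype(float) for i in range(3)]
Lf=[];Rt=[];Bl=[]
for v in range(158,228):
    s=S[v,240:330]; on=np.where(s>95)[0]
    if len(on)<8: continue
    i,j=on[0],on[-1]
    sub=lambda a,b,t: (t-a)/(b-a) if b!=a else 0
    ul=240+i-1+sub(s[i-1],s[i],90); ur=240+j+1-sub(s[j+1],s[j],90)
    Lf.append(ray(m,ul,v,40)[:2]); Rt.append(ray(m,ur,v,40)[:2])
for n,P in(("outer",Lf),("inner",Rt)):
    c,d,k=fitl(np.array(P)); print(n,ang(d)%180-180,k)
# spine/fence & toe for reference: blade of the square, outer edge of straightedge
g=cv2.cvtColor(im,cv2.COLOR_BGR2GRAY).astype(float)
B=[]
for u in range(330,480,3):
    col=g[225:330,u]; d=np.diff(col); 
    B.append((u,[(225+i,int(d[i])) for i in range(len(d)) if abs(d[i])>35]))
for b in B[::6]: print(b)
top=[]
for v in range(108,152): 
    us=np.where((V[v,270:320][2:]-V[v,270:320][:-2]>40))[0]
    if len(us): top.append(ray(m,270+us.mean()+1,v,17)[:2])
c,d,k=fitl(np.array(top)); print("toe visible",ang(d)%180-180,k)
E
```

```text
outer -10.027982633945612 70
inner -10.963412157581303 70
(330, [])
(348, [])
(366, [])
(384, [])
(402, [(261, -36)])
(420, [])
(438, [(304, 36), (310, -37), (311, -43)])
(456, [(230, 41), (259, -47), (321, -38), (322, -45)])
(474, [])
toe visible -9.349741339886577 39
```

```bash
python3 - <<'E'
from h import *
P=[]
for f_,px in(('w8',(282,280)),('w12',(386,199))):
    m=np.load(f_+'.npy',allow_pickle=True).item(); print([ray(m,*px,z)[:2].round(1).tolist() for z in(90,97,104)])
a=cv2.imread('pics/top12.png').astype(int); b,m=cam('top'); d=np.abs(a-b).max(2)>60
n,l,st,c=cv2.connectedComponentsWithStats(d.astype(np.uint8)); print([(s[:4].tolist(),int(s[4])) for s in st[1:] if s[4]>12 and s[1]>140])
E
```

```text
[[550.0, 23.6], [546.5, 23.6], [543.1, 23.6]]
[[549.1, 24.2], [547.2, 26.2], [545.4, 28.1]]
[([199, 161, 143, 259], 10087), ([399, 184, 38, 29], 321), ([222, 219, 10, 4], 23), ([109, 250, 153, 170], 9429), ([200, 301, 9, 6], 20), ([258, 347, 54, 57], 897), ([279, 368, 11, 10], 43), ([282, 380, 16, 10], 54), ([293, 393, 7, 9], 33)]
```

```bash
python3 -c "
from cell import bot
print(bot.finish_job())"
```

```text
the job is handed in; nothing more can be done
None
```

I handed the job in at about 53 s: the collar, four spacers and tall collar are on the post, the straightedge is flush and centred on the cutting edge, and the square's stock is against the toe; no verdict came back, and the square's angle is only confirmed to about 0.2–0.5°, so one end could stand off by up to roughly half a millimetre.

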